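# Feed the batch of the day's colour through the tip tray

### The job

Start the next batch on the tip feeder; its colour is that of the colour plate lying on the yellow job stand. Bring the tip tray down level, put every housing of that colour from the bench into it, then tip the tray up so that all of them land in the hopper, bring the empty tray back down level and press the green start button. Leave the housings of the other colour, the colour plates and everything else where they are, and keep off the red button.

Things in the scene. Friction and masses are not known exactly. Their poses are not given: they have to be found in the camera images.
- tip_tray (a joint): Hinge of the tip tray, rad: 0 = level (resting on its stop), grows as the handle end is lifted, up to 1.15; the stiff hinge stays where it is left. The tray is an aluminium pan with the end towards the hopper open and walls 40 mm high on the other three sides.
- tray_floor (a point): Centre of the tray's inner floor, moving with the tray; x towards the hopper (along the floor), y across, z out of the floor. Inner floor x -100 to 100 mm (open end at +100), y +-107 mm; when level the floor is 96 mm above the bench and the walls end 34 mm above the floor.
- tray_bar (a point): Middle of the red handle bar of the tray: round, 14 mm diameter, 110 mm free length along the tray's y, 46 mm clear of the tray's closed end wall, 225 mm from the hinge and 45 mm above the hinge when level (135 mm above the bench).
- hopper_in (a point): Centre of the open steel hopper's floor, 10 mm above the bench; fixed. +x points level from the tray's handle towards the hopper, y across, z up. Tray hinge axis: along y at x -120, z 80 mm. Inside x -113 to 120, y +-120 mm. Above the bench: side walls 150, far wall 190, front wall 85 mm; a white cabinet 75 mm high stands under the tray. A chute slopes down from the front wall.
- start_button (a joint): Travel of the green start button, m: 0 up, 0.006 fully pressed (5 N), springs back.
- start_button_top (a point): Middle of the top face of the green start button, 36 mm diameter, on a steel control box 110 x 140 mm and 55 mm high; pressed straight down.
- stop_button: The round red stop button, 36 mm diameter, on the same steel control box, beside the green one (72 mm between centres); not to be touched. Origin on its axis.
- job_stand: Yellow job stand, slab 85 x 125 x 22 mm, fixed; origin under its centre. The plate lying on it tells the colour of the batch. A grey spare stand of the same size carries the plate not in use.
- plate_white: White colour plate 60 x 95 x 10 mm, origin under its centre; lies on one of the stands.
- plate_blue: Blue colour plate 60 x 95 x 10 mm, origin under its centre; lies on the other stand.
- panel: Steel control box 110 x 140 mm, 55 mm high, fixed, origin under its centre; carries the green button on its +y half and the red one on its -y half.
- spare_stand: Grey stand, slab 85 x 125 x 22 mm, fixed, origin under its centre; the plate lying on it is not in use.
- white1: White moulded plastic housing: a block 66 x 40 x 30 mm with a round spigot (24 mm diameter, 22 mm long) on its +x end, 88 mm long over all, 70 g. Origin at mid height and mid width, 43 mm from the blunt (-x) end; x along its length, z up at the start. Flat on the bench at the start (origin 15 mm up). 3 or 4 of each colour are present.
- white2: White moulded plastic housing: a block 66 x 40 x 30 mm with a round spigot (24 mm diameter, 22 mm long) on its +x end, 88 mm long over all, 70 g. Origin at mid height and mid width, 43 mm from the blunt (-x) end; x along its length, z up at the start. Flat on the bench at the start (origin 15 mm up). 3 or 4 of each colour are present.
- white3: White moulded plastic housing: a block 66 x 40 x 30 mm with a round spigot (24 mm diameter, 22 mm long) on its +x end, 88 mm long over all, 70 g. Origin at mid height and mid width, 43 mm from the blunt (-x) end; x along its length, z up at the start. Flat on the bench at the start (origin 15 mm up). 3 or 4 of each colour are present.
- white4: White moulded plastic housing: a block 66 x 40 x 30 mm with a round spigot (24 mm diameter, 22 mm long) on its +x end, 88 mm long over all, 70 g. Origin at mid height and mid width, 43 mm from the blunt (-x) end; x along its length, z up at the start. Flat on the bench at the start (origin 15 mm up). 3 or 4 of each colour are present.
- blue1: Blue moulded plastic housing: a block 66 x 40 x 30 mm with a round spigot (24 mm diameter, 22 mm long) on its +x end, 88 mm long over all, 70 g. Origin at mid height and mid width, 43 mm from the blunt (-x) end; x along its length, z up at the start. Flat on the bench at the start (origin 15 mm up). 3 or 4 of each colour are present.
- blue2: Blue moulded plastic housing: a block 66 x 40 x 30 mm with a round spigot (24 mm diameter, 22 mm long) on its +x end, 88 mm long over all, 70 g. Origin at mid height and mid width, 43 mm from the blunt (-x) end; x along its length, z up at the start. Flat on the bench at the start (origin 15 mm up). 3 or 4 of each colour are present.
- blue3: Blue moulded plastic housing: a block 66 x 40 x 30 mm with a round spigot (24 mm diameter, 22 mm long) on its +x end, 88 mm long over all, 70 g. Origin at mid height and mid width, 43 mm from the blunt (-x) end; x along its length, z up at the start. Flat on the bench at the start (origin 15 mm up). 3 or 4 of each colour are present.
- blue4: Blue moulded plastic housing: a block 66 x 40 x 30 mm with a round spigot (24 mm diameter, 22 mm long) on its +x end, 88 mm long over all, 70 g. Origin at mid height and mid width, 43 mm from the blunt (-x) end; x along its length, z up at the start. Flat on the bench at the start (origin 15 mm up). 3 or 4 of each colour are present.
- wrench: Steel wrench, 150 mm, lying flat; a bystander to be left alone. Origin under its middle.
- tape: Yellow roll of tape, 76 mm diameter, 24 mm high, lying flat; a bystander to be left alone. Origin under its middle.
- mug: Blue mug, 76 mm diameter, 85 mm high; a bystander to be left alone. Origin under its middle.
- jar: Amber jar, 60 mm diameter, 80 mm high; a bystander to be left alone. Origin under its middle.
Not all that is in view belongs to the job. What is shaped like the white3 but pink is not meant.

How it is judged:
By the outcome, as a careful person would: the job done as asked, in the order asked, and still so for the second after the job is handed in, with the robot touching nothing.
Of white1, white2, white3, white4 only 3 to 4 are there at a start; the rules pass over those that are not, and their reading is None.
Of blue1, blue2, blue3, blue4 only 3 to 4 are there at a start; the rules pass over those that are not, and their reading is None.
At some moment in a run one of white1, white2, white3, white4, blue1, blue2, blue3, blue4 may be knocked a few centimetres aside while the robot is not near it.
Once in a run the grip may slacken for a moment while it holds something.
It also fails if it takes over 210 s, if anything falls off the work surface, if the arm or the gripper's body presses on something with over 40 N, if the wrist force passes 120 N, or if a joint passes its speed limit or range.

### The arm

A 6-joint arm with a two-finger parallel gripper is mounted at the origin on the work surface. World frame = base frame: x ahead of the robot, y to its left, z up, the work surface at z = 0. Lengths are in m, angles in rad, forces in N, time in s.
With the tool pointing down it reaches from about 0.25 to 0.775 m from the base axis. Payload 4 kg.
Tool frame: the origin (TCP) lies midway between the tips of the shut fingers; the grasp point (between the pads) lies 19 mm behind it; z points along the fingers, y is the direction in which the jaws open and shut (so a half turn about z gives the same grasp; the last joint's range is limited). The gripper opens to 94 mm and grips with 3 to 60 N. Pads are 16 mm wide; open, the fingers measure 119 mm over their backs; the gripper's body (75 mm by 177 mm) begins 78 mm behind the grasp point.
Start: joints at [1.237, 0.087, 1.371, -0, 1.684, -0.103], TCP at [0.126, 0.535, 0.206] pointing down, gripper open.
Joint ranges: [-3.1, 3.1], [-0.76, 2.03], [0.27, 2.55], [-1.08, 4.22], [0.17, 2.65], [-2.57, 2.57]. Speed limits (rad/s): [2.79, 2.79, 3.14, 3.14, 3.14, 3.14].

### API

Orientations are given as [roll, pitch, yaw] about the fixed x, y, z axes, in that order (R = Rz(yaw) Ry(pitch) Rx(roll)).
In Python, from bench import robot gives the robot as it stands.
- The arm moves only by the tool drive_tool, never from a script. Its argument "series" is a list that holds one entry, the list of rows, each a list of 7 numbers: the turn, a rotation vector about the tool's x, y, z in rad, then the shift along the tool's x, y, z in cm, then the opening in per cent of the stroke, from 0 (shut) to 100 (fully open). In form: [[[rx, ry, rz, tx, ty, tz, fingers], ...]]. A call has 1 to 20 rows; each row is the pose to reach, as a shift and turn from the pose measured when the call began, along the tool's axes at that moment; what a row does not reach only later rows make up. A row lasts 1/10 s, in which the tool goes at most 50 mm and 8.59 degrees, less where a joint would pass 70% of its speed; a pose out of reach is approached as far as the arm can. A call with a gripper value outside its range is refused whole. The fingers move at their own pace and stop on an object; the grip force is fixed at half the most. Time passes only in rows, so rows that repeat a pose let the fingers close. It gives the time, the measured TCP pose, the force and the opening at its end, in the units of the state.
- robot.get_obs(): the state, without advancing time (a new reading comes with each control period).
- robot.snapshot(name): name is "side" or "top"; returns a dict with "img" (420x560x3 uint8, blue, green, red), "depth" (420x560 float32, m along the optical axis (not along the pixel's ray), 0 where there is no reading), "vertical_fov" (degrees; the focal length in pixels is half the picture's height over the tangent of half this angle, whatever the lens; pixels are square), "cx", "cy" (the principal point, pixels), "dist_coeffs" ([k1, k2, p1, p2, k3] as OpenCV has them; the pictures are not rectified), "rvec" (rotation vector, rad) and "tvec" (3), from world to camera coordinates, as OpenCV has them. Camera axes: x right, y down, z forward; pixel columns grow to the right and rows downward; lengths in m; the calibration is good to about 2 mm. A picture is of the moment at which its call begins.
- robot.close_job(): hands the job in, once; it reports no verdict.
The state is a dict: "time": time; "joint_positions": joint angles; "qvel": joint speeds; "joint_torque": joint torques, N m; "tool_pos": TCP position; "ee_rot": TCP orientation; "wrist_force": force on the tool from outside, world axes, zero at the start; "wrist_torque": the same for the moment, N m; "width": finger opening in m.
Only numpy, scipy, OpenCV 4.12 (cv2) and the standard library are available. Lean on these libraries where they do the work, as an engineer would, in place of code of your own. Each camera call takes 0.05 s, during which the arm holds its last target.

## Working session

There is one attempt and no reset: what is moved stays moved. The work goes in short steps, Python scripts to look and compute and a tool call to move; the robot and the scene stay as the last step left them, time stands still between calls to the robot, and variables do not carry over. Pictures are saved under pics/ and viewed, and the job is handed in when it is done.

Besides the shell and the picture viewer there is one more tool, called in YAML: its name, and indented under it one key for each argument. drive_tool: Moves the arm, as the interface text tells. Its arguments: {"type":"object","properties":{"series":{"type":"array","items":{"type":"array","items":{"type":"array","items":{"type":"number"}}}}},"required":["series"]}

```bash
ls; mkdir -p pics; cat > h.py <<'E'
import numpy as np, cv2
from bench import robot
from scipy.spatial.transform import Rotation as R
def snap(n):
    s=robot.snapshot(n); h=s["img"].shape[0]
    f=h/2/np.tan(np.radians(s["vertical_fov"])/2)
    s["K"]=np.array([[f,0,s["cx"]],[0,f,s["cy"]],[0,0,1.]])
    s["R"]=cv2.Rodrigues(np.array(s["rvec"],float))[0]; s["t"]=np.array(s["tvec"],float).reshape(3)
    s["d"]=np.array(s["dist_coeffs"],float)
    return s
def rays(s,px):
    px=np.array(px,float).reshape(-1,1,2)
    u=cv2.undistortPoints(px,s["K"],s["d"]).reshape(-1,2)
    d=np.c_[u,np.ones(len(u))]
    return -s["R"].T@s["t"], d@s["R"]
def onplane(s,px,z):
    c,d=rays(s,px); return c+d*((z-c[2])/d[:,2])[:,None]
def cloud(s,px):
    c,d=rays(s,px); px=np.array(px).astype(int).reshape(-1,2)
    return c+d*s["depth"][px[:,1],px[:,0]][:,None]
def allcloud(s):
    h,w=s["depth"].shape; g=np.stack(np.meshgrid(np.arange(w),np.arange(h)),-1).reshape(-1,2)
    return cloud(s,g).reshape(h,w,3)
def proj(s,P):
    return cv2.projectPoints(np.array(P,float).reshape(-1,1,3),np.array(s["rvec"],float),s["t"],s["K"],s["d"])[0].reshape(-1,2)
E
python3 - <<'E'
from h import *
for n in("top","side"):
    s=snap(n); cv2.imwrite(f"pics/{n}0.png",cv2.resize(s["img"],(784,588)))
    np.savez(f"/tmp/{n}0.npz",**{k:v for k,v in s.items()})
    print(n,-s["R"].T@s["t"],s["K"][0,0],s["d"])
o=robot.get_obs();print(o)
E
```

```text
pics
top [ 0.29629152 -0.06000765  1.44035096] 544.6191363342507 [-0.22226267  0.          0.          0.          0.        ]
side [ 0.06456788 -0.80798451  0.88848481] 415.495439656634 [-0.0420403  0.         0.         0.         0.       ]
{'time': 0.1, 'joint_positions': array([ 1.23691004e+00,  8.78824962e-02,  1.37209203e+00, -1.67994021e-05,
        1.68356810e+00, -1.03109390e-01]), 'qvel': array([ 0.00162106, -0.00122505, -0.00544489, -0.00041108, -0.00058938,
       -0.00087405]), 'joint_torque': array([ 2.10592763e-03, -3.41254413e+01, -3.03301978e+01,  7.19051762e-02,
        3.04617989e-02, -1.02109302e-04]), 'tool_pos': array([0.12565999, 0.53495727, 0.20442606]), 'ee_rot': array([-3.13965131e+00, -1.84097288e-04,  2.91081371e+00]), 'wrist_force': array([ 0.08806299, -0.40766112,  0.43225378]), 'wrist_torque': array([-0.01817745,  0.00637755, -0.01281589]), 'width': 0.09438397936094572}
```

View pics/top0.png

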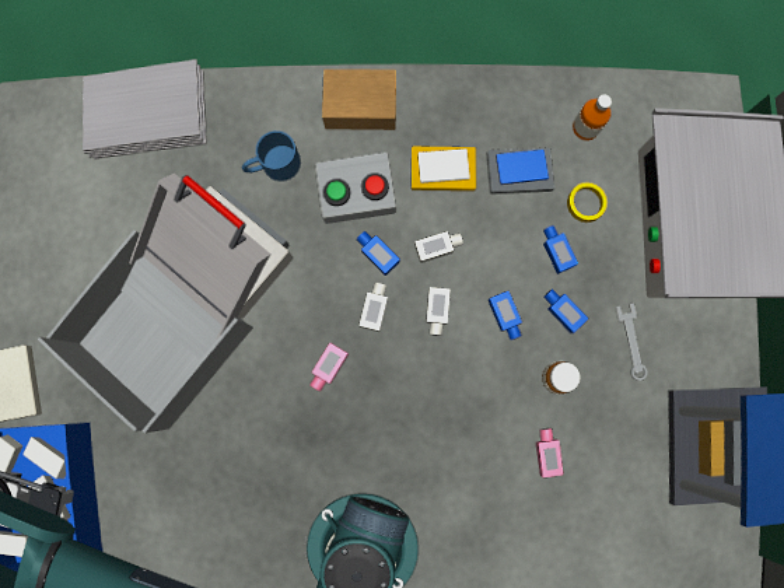

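View pics/side0.png

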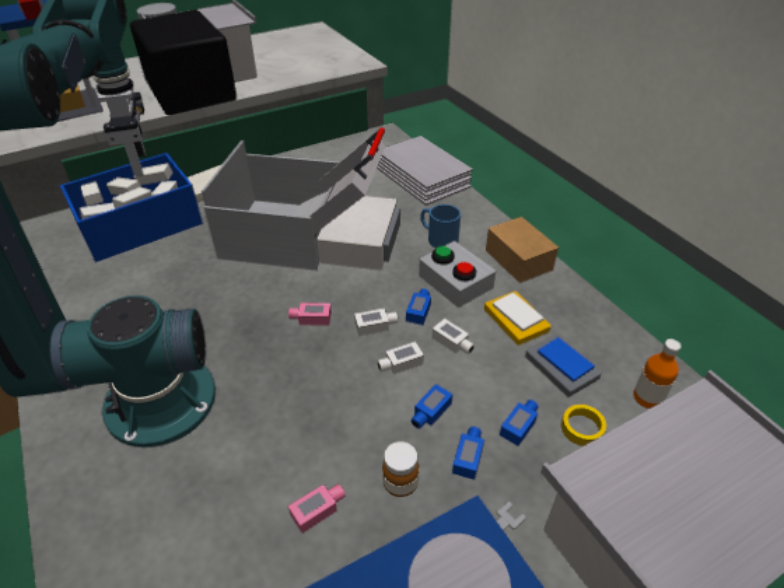

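The white plate lies on the yellow stand, at about (443,165) in the 784-px top view, so the batch is white. Three white housings are in view, at about (435,246), (374,307) and (438,310). The tray is tipped up at the left. Next I measure these.

```bash
cat > find.py <<'E'
from h import *
def housings(s,verbose=True):
    im=s["img"]; C=allcloud(s); hsv=cv2.cvtColor(im,cv2.COLOR_BGR2HSV)
    out=[]
    H,S,V=[hsv[...,i].astype(int) for i in range(3)]
    for name,m in (("white",(V>185)&(S<40)),("blue",(H>100)&(H<125)&(S>130)&(V>90)),("pink",(H>150)&(S>60))):
        m=(m&(C[...,2]>0.004)&(C[...,2]<0.2)).astype(np.uint8)
        n,l,st,ce=cv2.connectedComponentsWithStats(m)
        for i in range(1,n):
            if st[i,4]<60: continue
            cs,_=cv2.findContours((l==i).astype(np.uint8),cv2.RETR_EXTERNAL,cv2.CHAIN_APPROX_NONE)
            P=C[l==i]; ztop=np.percentile(P[:,2],90)
            px=cs[0].reshape(-1,2)
            Q=onplane(s,px,ztop)[:,:2].astype(np.float32)
            r=cv2.minAreaRect(Q)
            out.append((name,ce[i],ztop,r,Q,P))
            if verbose: print(name,ce[i].round(0),"z",ztop.round(3),"c",np.round(r[0],3),"size",np.round(r[1],3),"ang",round(r[2],1),"n",st[i,4])
    return out
E
python3 - <<'E'
from find import *
s=snap("top"); housings(s)
C=allcloud(s); hsv=cv2.cvtColor(s["img"],cv2.COLOR_BGR2HSV)
H,S,V=[hsv[...,i].astype(int) for i in range(3)]
red=((H<8)|(H>172))&(S>160)&(V>80)
n,l,st,ce=cv2.connectedComponentsWithStats(red.astype(np.uint8))
for i in range(1,n):
    if st[i,4]>50:
        P=C[l==i]; print("red",ce[i],P.mean(0).round(4),P.min(0).round(3),P.max(0).round(3),st[i])
g=(H>45)&(H<75)&(S>140)&(V>80)
n,l,st,ce=cv2.connectedComponentsWithStats(g.astype(np.uint8))
for i in range(1,n):
    if 50<st[i,4]<2000:
        P=C[l==i]; print("green",ce[i],np.median(P,0).round(4),P.max(0).round(3),st[i])
f=560/784
for p in [(135,235),(247,320),(40,340),(147,430),(60,330),(170,175),(265,260),(245,235),(150,330),(200,230),(290,250)]:
    q=(np.array(p)*f).astype(int); print(p,C[q[1],q[0]].round(3))
E
```

```text
white [432.  72.] z 0.155 c [ 0.812 -0.446] size [0.023 0.024] ang 20.3 n 68
white [317. 118.] z 0.038 c [ 0.723 -0.157] size [0.057 0.094] ang 4.2 n 709
white [183. 171.] z 0.08 c [0.587 0.201] size [0.221 0.094] ang 23.2 n 589
white [313. 174.] z 0.035 c [ 0.57  -0.147] size [0.038 0.085] ang 18.4 n 286
white [267. 219.] z 0.035 c [ 0.454 -0.025] size [0.037 0.086] ang 75.9 n 293
white [312. 221.] z 0.035 c [ 0.444 -0.142] size [0.038 0.086] ang 84.5 n 298
white [ 11. 274.] z 0.035 c [0.303 0.688] size [0.138 0.081] ang 11.3 n 1108
white [404. 269.] z 0.085 c [ 0.318 -0.368] size [0.049 0.05 ] ang 88.9 n 324
white [  3. 324.] z 0.124 c [0.168 0.652] size [0.027 0.06 ] ang 89.7 n 157
white [ 31. 327.] z 0.113 c [0.167 0.58 ] size [0.08  0.038] ang 59.5 n 398
white [  8. 389.] z 0.123 c [-0.001  0.644] size [0.056 0.038] ang 89.7 n 243
blue [195. 111.] z 0.088 c [0.73  0.164] size [0.073 0.094] ang 59.0 n 331
blue [373. 119.] z 0.038 c [ 0.721 -0.309] size [0.06  0.094] ang 6.0 n 738
blue [399. 177.] z 0.035 c [ 0.563 -0.375] size [0.086 0.04 ] ang 23.1 n 290
blue [269. 179.] z 0.034
[... 614 characters left out ...]
125  14  14 155]
red [151.25172414 143.4137931 ] [0.5923 0.2251 0.2873] [ 0.296 -0.06   0.005] [0.712 0.34  1.44 ] [130 126  44  37 290]
red [468.52830189 189.30188679] [ 0.519  -0.5445  0.0925] [ 0.508 -0.551  0.078] [ 0.533 -0.538  0.1  ] [465 185   7  10  53]
green [239.67346939 135.67346939] [0.663  0.0443 0.0781] [0.681 0.062 0.085] [233 129  14  14 147]
(135, 235) [0.571 0.4   0.146]
(247, 320) [0.432 0.22  0.001]
(40, 340) [0.379 0.554 0.19 ]
(147, 430) [0.226 0.364 0.152]
(60, 330) [0.401 0.542 0.136]
(170, 175) [0.654 0.315 0.226]
(265, 260) [0.51  0.15  0.218]
(245, 235) [0.552 0.183 0.22 ]
(150, 330) [0.411 0.408 0.015]
(200, 230) [0.569 0.272 0.182]
(290, 250) [0.567 0.138 0.001]
```

```bash
cat > tray.py <<'E'
from h import *
from scipy.optimize import least_squares
def bar(s,thr=160):
    C=allcloud(s); hsv=cv2.cvtColor(s["img"],cv2.COLOR_BGR2HSV); H,S,V=[hsv[...,i].astype(int) for i in range(3)]
    red=((H<8)|(H>172))&(S>140)&(V>80)
    red&=(s["depth"]>0)&(C[...,1]>0.08)&(C[...,2]>.1)&(C[...,2]<.5)
    n,l,st,ce=cv2.connectedComponentsWithStats(red.astype(np.uint8))
    i=1+np.argmax(st[1:,4]); P=C[l==i]; 
    z=np.median(P[:,2]); P=P[abs(P[:,2]-z)<.03]
    c=P.mean(0); d=np.linalg.svd(P-c)[2][0]; d*=-np.sign(d[0]); t=(P-c)@d
    return c,d,t.min(),t.max(),ce[i],P
E
python3 - <<'E'
from tray import *
for n in ("top","side"):
    s=snap(n)
    c,d,a,b,px,P=bar(s); print(n,"bar",c,d,a,b,px,len(P),"mid",c+d*(a+b)/2,"yaw y",np.degrees(np.arctan2(d[1],d[0])))
    C=allcloud(s)
    # tray plane points: polygon in region between hinge and bar
    if n=="top":
        f=560/784
        poly=(np.array([[160,190],[230,240],[215,300],[150,255]])*f).astype(np.int32)
        m=np.zeros(s["depth"].shape,np.uint8); cv2.fillPoly(m,[poly],1); Q=C[(m>0)&(s["depth"]>0)]
        q=np.median(Q,0);
        for _ in range(3):
            c0=Q.mean(0); nn=np.linalg.svd(Q-c0)[2][2]; nn*=np.sign(nn[2]); Q=Q[abs((Q-c0)@nn)<.008]
        print("tray normal",nn,"angle",np.degrees(np.arccos(nn[2])),"azim",np.degrees(np.arctan2(nn[1],nn[0])),c0,len(Q))
        # hopper wall tops
    B=(C[...,0]>.15)&(C[...,0]<.75)&(C[...,1]>.1)&(C[...,1]<.65)&(s["depth"]>0)
    W=B&(abs(C[...,2]-.15)<.006); v=C[W]
    yaw=np.radians(141)
    np.save(f"/tmp/{n}C.npy",C)
    best=[]
    for y in np.arange(130,152,.5):
        r=np.radians(y); pr=v[:,:2]@np.array([-np.sin(r),np.cos(r)])
        h,e=np.histogram(pr,np.arange(-.8,.8,.004)); best.append((np.sum(h.astype(float)**2),y,e[np.argsort(h)[-4:]].round(3),np.sort(h)[-4:]))
    best.sort(key=lambda a:-a[0]); print(best[:3])
    W=B&(abs(C[...,2]-.19)<.006); v=C[W]; best=[]
    for y in np.arange(130,152,.5):
        r=np.radians(y); pr=v[:,:2]@np.array([np.cos(r),np.sin(r)])
        h,e=np.histogram(pr,np.arange(-.8,.8,.004)); best.append((np.sum(h.astype(float)**2),y,e[np.argsort(h)[-4:]].round(3),np.sort(h)[-4:]))
    best.sort(key=lambda a:-a[0]); print(best[:3])
E
```

```text
top bar [0.5927618  0.22578633 0.28472174] [-0.64137458 -0.76722665  0.00138522] -0.0635666924641013 0.06291836755221944 [151.14046823 143.42809365] 298 mid [0.59296971 0.22603504 0.2847213 ] yaw y -129.8944411316416
tray normal [-0.53495713  0.44027749  0.72109403] angle 43.855120514067146 azim 140.54512317678615 [0.54659351 0.30018599 0.14533566] 2462
[(np.float64(91522.0), np.float64(140.5), array([-0.672, -0.432, -0.428, -0.676]), array([ 90, 145, 154, 164])), (np.float64(89428.0), np.float64(140.0), array([-0.68 , -0.428, -0.432, -0.676]), array([ 82, 130, 156, 170])), (np.float64(87694.0), np.float64(141.0), array([-0.672, -0.432, -0.676, -0.428]), array([119, 124, 144, 165]))]
[(np.float64(76009.0), np.float64(140.5), array([ 0.06 , -0.276, -0.28 ,  0.056]), array([120, 121, 124, 158])), (np.float64(74513.0), np.float64(140.0), array([-0.272, -0.276,  0.06 ,  0.064]), array([125, 125, 131, 140])), (np.float64(74143.0), np.float64(141.0), array([ 0.056, -0.28 , -0.284,  0.052]), array([ 93, 110, 130, 164]))]
side bar [0.59159306 0.22097236 0.28443001] [-0.64317261 -0.765714   -0.00332686] -0.06185470663434137 0.05798363189454358 [268.54347826 100.86956522] 92 mid [0.59283795 0.22245443 0.28443645] yaw y -130.0290678827707
[(np.float64(31630.0), np.float64(141.0), array([-0.676, -0.424, -0.672, -0.428]), array([ 53,  62,  80, 115])), (np.float64(31520.0), np.float64(140.0), array([-0.432, -0.672, -0.676, -0.428]), array([ 50,  62,  64, 122])), (np.float64(31196.0), np.float64(140.5), array([-0.424, -0.676, -0.672, -0.428]), array([ 51,  55,  76, 118]))]
[(np.float64(9205.0), np.float64(140.0), array([-0.252,  0.056,  0.064,  0.06 ]), array([ 9, 17, 34, 85])), (np.float64(8969.0), np.float64(139.5), array([-0.228,  0.06 ,  0.068,  0.064]), array([ 9,  9, 42, 81])), (np.float64(8021.0), np.float64(140.5), array([-0.248,  0.06 ,  0.052,  0.056]), array([ 8, 28, 35, 74]))]
```

```bash
cat > mv.py <<'E'
from h import *
def rel(pos,yawdeg,o=None):
    o=o or robot.get_obs(); r0=R.from_euler("xyz",o["ee_rot"]); p0=o["tool_pos"]
    r1=R.from_euler("xyz",[np.pi,0,np.radians(yawdeg)])
    rv=(r0.inv()*r1).as_rotvec(); t=r0.inv().apply(np.array(pos)-p0)*100
    return np.r_[rv.round(3),t.round(2)]
yawT=140.3; eu=np.array([np.cos(np.radians(yawT)),np.sin(np.radians(yawT)),0]); ev=np.array([-eu[1],eu[0],0])
UH=-0.182; VC=-0.5515
def uv(u,v,z): return eu*u+ev*v+np.array([0,0,z])
def barpos(a): return uv(UH-(.225*np.cos(a)-.045*np.sin(a)),VC,.08+.225*np.sin(a)+.045*np.cos(a))
def st():
    o=robot.get_obs(); print("t",round(o["time"],2),"p",o["tool_pos"].round(4),"rpy",np.degrees(o["ee_rot"]).round(1),"F",o["wrist_force"].round(1),"w",round(o["width"],4),"q",o["joint_positions"].round(2)); return o
E
python3 - <<'E'
from mv import *
o=st()
b=barpos(np.radians(44.5)); print(b)
print(rel([.126,.535,.36],166.8)); print(rel([b[0],b[1],.36],50.3)); print(rel([b[0],b[1],b[2]-.019],50.3))
E
```

```text
t 0.25 p [0.1257 0.5352 0.2049] rpy [-179.9   -0.   166.8] F [0.3 0.6 0.4] w 0.0942 q [ 1.24  0.09  1.37  0.    1.68 -0.1 ]
[0.59151788 0.22570511 0.26980085]
[-1.000e-03 -0.000e+00 -0.000e+00 -3.000e-02 -3.000e-02 -1.551e+01]
[-1.000e-03  1.000e-03  2.033e+00 -5.242e+01 -1.949e+01 -1.549e+01]
[-1.000e-03  1.000e-03  2.033e+00 -5.242e+01 -1.948e+01 -4.570e+00]
```

drive_tool:
  series:
    - [[0, 0, 0, 0, 0, -5, 40], [0, 0, 0, 0, 0, -10, 40], [0, 0, 0, 0, 0, -15, 40], [0, 0, 0, 0, 0, -15.5, 40], [0, 0, 0, 0, 0, -15.5, 40]]

```text
time: 0.75
tool_pos: [0.126, 0.536, 0.3622]
ee_rot: [3.138, 0.0, 2.911]
wrist_force: [-0.0, 1.4, -0.2]
width: 0.0576
```

drive_tool:
  series:
    - [[0, 0, 0.15, -4, -1.5, 0, 40], [0, 0, 0.3, -8, -3, 0, 40], [0, 0, 0.45, -12, -4.5, 0, 40], [0, 0, 0.6, -16, -6, 0, 40], [0, 0, 0.75, -20, -7.4, 0, 40], [0, 0, 0.9, -24, -8.9, 0, 40], [0, 0, 1.05, -28, -10.4, 0, 40], [0, 0, 1.2, -32, -11.9, 0, 40], [0, 0, 1.35, -36, -13.4, 0, 40], [0, 0, 1.5, -40, -14.9, 0, 40], [0, 0, 1.65, -44, -16.4, 0, 40], [0, 0, 1.8, -48, -17.9, 0, 40], [0, 0, 1.95, -51, -19, 0, 40], [0, 0, 2.033, -52.4, -19.5, 0, 40], [0, 0, 2.033, -52.4, -19.5, 0, 40], [0, 0, 2.033, -52.4, -19.5, 0, 40]]

```text
time: 2.35
tool_pos: [0.591, 0.2264, 0.3593]
ee_rot: [-3.137, -0.0, 0.88]
wrist_force: [-0.1, 0.2, -0.5]
width: 0.0376
```

```bash
python3 - <<'E'
from mv import *
o=st(); b=barpos(np.radians(44.5)); print(rel([b[0],b[1],b[2]-.019],50.3))
s=snap("side"); cv2.imwrite("pics/s1.png",cv2.resize(s["img"][20:260,100:420],(800,600)))
E
```

```text
t 2.35 p [0.591  0.2264 0.3593] rpy [-179.8   -0.    50.4] F [-0.1  0.2 -0.5] w 0.0376 q [0.27 0.31 0.8  0.   2.03 0.97]
[-4.000e-03 -0.000e+00  2.000e-03 -2.000e-02  1.300e-01  1.085e+01]
```

View pics/s1.png

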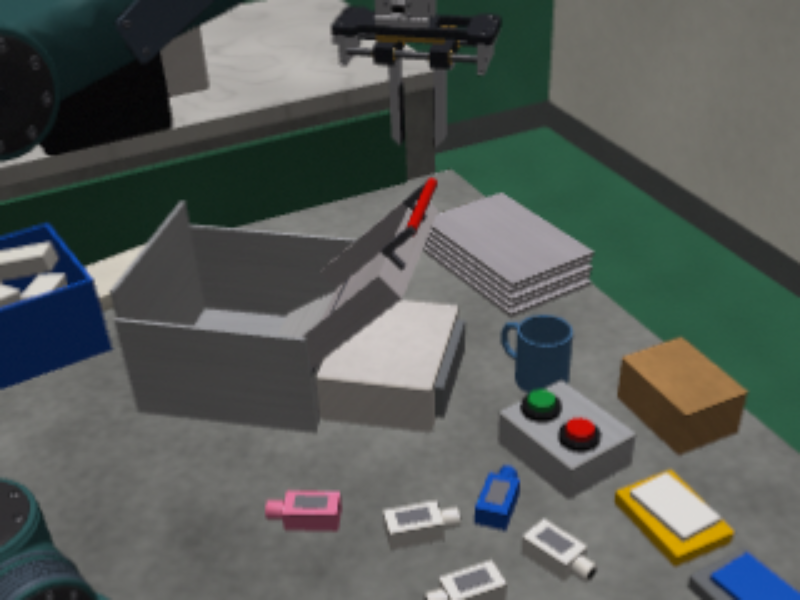

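The fingers, at about (418,110), stand above the red bar at (425,205) with the jaws opening across it. I descend now.

drive_tool:
  series:
    - [[0, 0, 0, 0, 0.1, 3, 40], [0, 0, 0, 0, 0.1, 6, 40], [0, 0, 0, 0, 0.1, 8, 40], [0, 0, 0, 0, 0.1, 9.5, 40], [0, 0, 0, 0, 0.1, 10.8, 40], [0, 0, 0, 0, 0.1, 10.8, 40]]

```text
time: 3.0
tool_pos: [0.5895, 0.2271, 0.2502]
ee_rot: [-3.136, 0.001, 0.882]
wrist_force: [-0.2, 0.0, -1.2]
width: 0.0374
```

```bash
python3 - <<'E'
from mv import *
o=st()
s=snap("side"); cv2.imwrite("pics/s2.png",cv2.resize(s["img"][20:260,100:420],(800,600)))
E
```

```text
t 3.0 p [0.5895 0.2271 0.2502] rpy [-1.797e+02  1.000e-01  5.050e+01] F [-0.2  0.  -1.2] w 0.0374 q [0.28 0.27 1.07 0.   1.81 0.97]
```

View pics/s2.png

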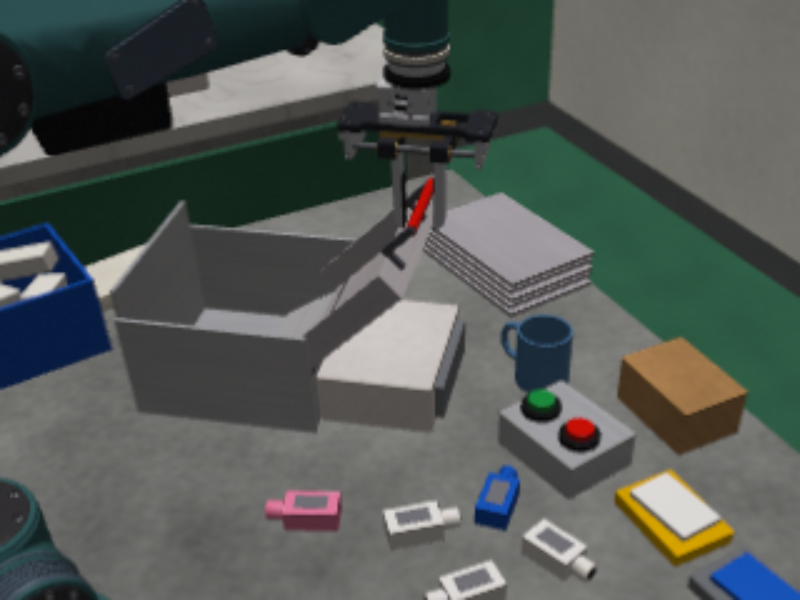

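The bar, at about (422,205), lies between the fingers. I close on it.

drive_tool:
  series:
    - [[0, 0, 0, 0, 0, 0, 30], [0, 0, 0, 0, 0, 0, 20], [0, 0, 0, 0, 0, 0, 14], [0, 0, 0, 0, 0, 0, 8], [0, 0, 0, 0, 0, 0, 3], [0, 0, 0, 0, 0, 0, 0], [0, 0, 0, 0, 0, 0, 0]]

```text
time: 3.75
tool_pos: [0.5918, 0.2263, 0.2531]
ee_rot: [-3.141, -0.003, 0.88]
wrist_force: [4.8, -2.9, 3.6]
width: 0.0132
```

```bash
python3 - <<'E'
from mv import *
o=st()
E
```

```text
t 3.75 p [0.5918 0.2263 0.2531] rpy [-180.    -0.2   50.4] F [ 4.8 -2.9  3.6] w 0.0132 q [0.27 0.27 1.06 0.   1.8  0.97]
```

```bash
python3 - <<'E'
from mv import *
a0=np.radians(44.8)
for a in np.radians(np.r_[42,40,37,34,31,28,25,22,19,16,13,10,7,4,2,0,-1]):
    d=barpos(a)-barpos(a0); print(round(np.degrees(a)),(d@eu*-100).round(2),(-d[2]*100).round(2))
E
```

```text
42 0.92 0.65
40 1.55 1.14
37 2.47 1.91
34 3.34 2.73
31 4.17 3.6
28 4.96 4.51
25 5.7 5.46
22 6.38 6.45
19 7.01 7.47
16 7.59 8.52
13 8.12 9.6
10 8.58 10.71
7 8.99 11.84
4 9.34 12.99
2 9.53 13.76
0 9.71 14.55
-1 9.78 14.94
```

drive_tool:
  series:
    - [[0, 0, 0, 0, 0.9, 0.65, 0], [0, 0, 0, 0, 1.55, 1.15, 0], [0, 0, 0, 0, 2.5, 1.9, 0], [0, 0, 0, 0, 3.35, 2.75, 0], [0, 0, 0, 0, 4.2, 3.6, 0], [0, 0, 0, 0, 4.95, 4.5, 0], [0, 0, 0, 0, 5.7, 5.45, 0]]

```text
time: 4.45
tool_pos: [0.6355, 0.1899, 0.1969]
ee_rot: [-3.139, -0.001, 0.881]
wrist_force: [-6.6, 1.6, 1.1]
width: 0.0125
```

```bash
python3 - <<'E'
from mv import *
o=st(); p=o["tool_pos"]; print("u,v",p@eu,p@ev, "model a=25",barpos(np.radians(25))-[0,0,.019])
s=snap("side"); cv2.imwrite("pics/s3.png",cv2.resize(s["img"][20:260,100:420],(800,600)))
E
```

```text
t 4.45 p [0.6355 0.1899 0.1969] rpy [-1.798e+02 -1.000e-01  5.050e+01] F [-6.6  1.6  1.1] w 0.0125 q [0.2  0.35 1.08 0.   1.72 0.89]
u,v -0.36766579531064025 -0.5520890708919044 model a=25 [0.63457425 0.18995903 0.19687296]
```

View pics/s3.png

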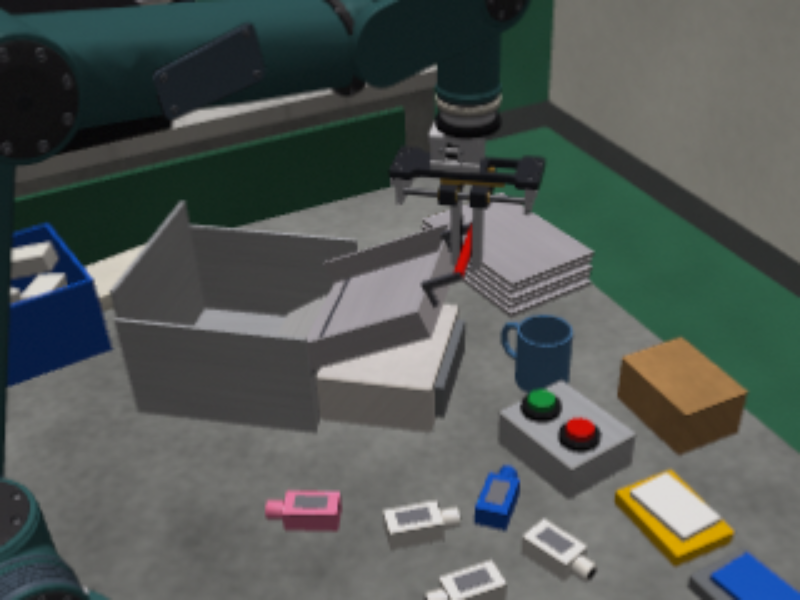

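The tray follows the grip and now stands at about 25°. I continue down to level.

drive_tool:
  series:
    - [[0, 0, 0, 0, 0.7, 1.0, 0], [0, 0, 0, 0, 1.3, 2.0, 0], [0, 0, 0, 0, 1.9, 3.05, 0], [0, 0, 0, 0, 2.4, 4.15, 0], [0, 0, 0, 0, 2.9, 5.25, 0], [0, 0, 0, 0, 3.3, 6.4, 0], [0, 0, 0, 0, 3.6, 7.5, 0], [0, 0, 0, 0, 3.85, 8.3, 0], [0, 0, 0, 0, 4.0, 9.1, 0], [0, 0, 0, 0, 4.0, 9.1, 0]]

```text
time: 5.5
tool_pos: [0.6641, 0.1666, 0.1118]
ee_rot: [-3.134, -0.003, 0.882]
wrist_force: [-21.8, 4.1, 27.7]
width: 0.0132
```

```bash
python3 - <<'E'
from mv import *
o=st(); p=o["tool_pos"]; print("u,v",p@eu,p@ev, "model a=0",barpos(0)-[0,0,.019])
E
```

```text
t 5.5 p [0.6641 0.1666 0.1118] rpy [-179.6   -0.2   50.5] F [-21.8   4.1  27.7] w 0.0132 q [0.16 0.42 1.15 0.01 1.57 0.85]
u,v -0.40450523018936274 -0.5523750065939133 model a=0 [0.66542607 0.16434535 0.106     ]
```

```bash
cat > level.py <<'E'
from mv import *
def floor(s=None):
    s=s or snap("side"); 
    for n in ("top","side"):
        s=snap(n); C=allcloud(s); U=C@eu; Vv=C@ev-VC; 
        m=(s["depth"]>0)&(U>UH-.15)&(U<UH-.01)&(abs(Vv)<.085)&(C[...,2]>.085)&(C[...,2]<.125)
        if m.sum()<100: print(n,"few",m.sum()); continue
        A=np.c_[U[m]-UH,Vv[m],np.ones(m.sum())]; k=np.linalg.lstsq(A,C[...,2][m],rcond=None)[0]
        r=C[...,2][m]-A@k; g=abs(r)<.004; k=np.linalg.lstsq(A[g],C[...,2][m][g],rcond=None)[0]
        print(n,"floor slope deg",np.degrees(-k[0]).round(2),"lat",np.degrees(k[1]).round(2),"z@hinge",k[2].round(4),m.sum())
E
python3 - <<'E'
from level import *
floor()
s=snap("top"); cv2.imwrite("pics/t4.png",cv2.resize(s["img"][80:320,0:320],(800,600)))
s=snap("side"); cv2.imwrite("pics/s4.png",cv2.resize(s["img"][20:260,100:420],(800,600)))
E
```

```text
top floor slope deg 0.05 lat 0.41 z@hinge 0.0974 934
side floor slope deg 0.09 lat -0.1 z@hinge 0.0961 1004
```

View pics/s4.png

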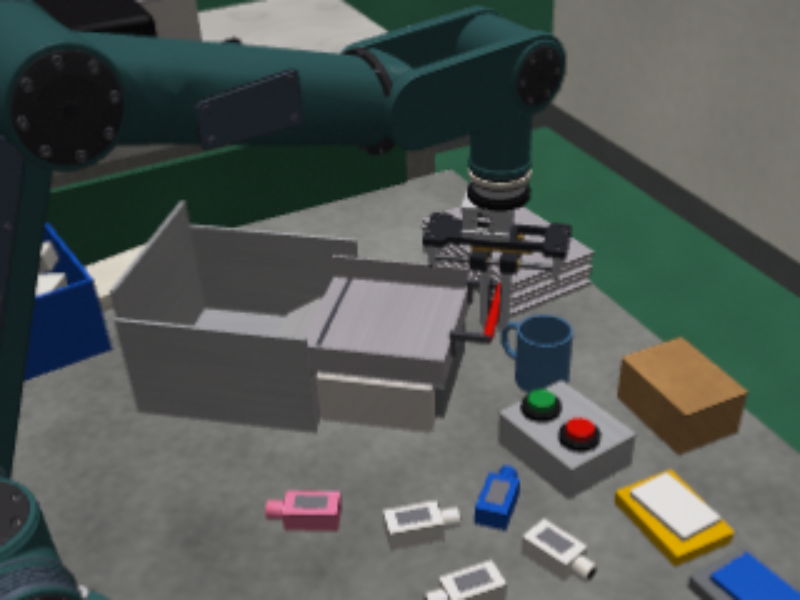

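View pics/t4.png

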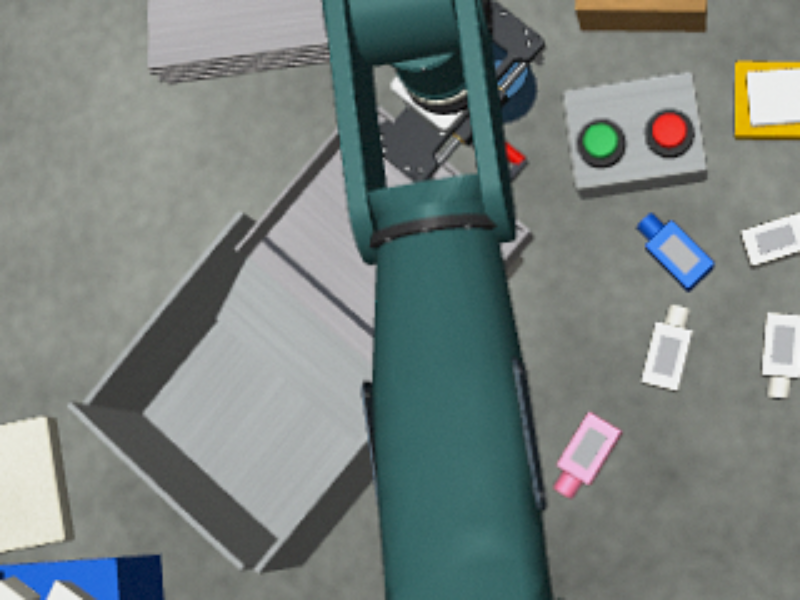

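The floor slope reads 0.1° in both views, so the tray is level on its stop. The side view shows it flat, with the bar at (492,310). I release it, rise clear and look again.

drive_tool:
  series:
    - [[0, 0, 0, 0, 0, -0.3, 10], [0, 0, 0, 0, 0, -0.3, 25], [0, 0, 0, 0, 0, -0.3, 40], [0, 0, 0, 0, 0, -0.3, 40], [0, 0, 0, 0, 0, -3, 40], [0, 0, 0, 0, 0, -7, 40], [0, 0, 0, 0, 0, -11, 40], [0, 0, 0, 0, 0, -15, 60], [0, 0, 0, 0, 0, -18, 70], [0, 0, 0, 0, 0, -18, 70]]

```text
time: 6.75
tool_pos: [0.6671, 0.165, 0.2981]
ee_rot: [3.14, -0.011, 0.881]
wrist_force: [-0.3, -0.3, 0.5]
width: 0.0582
```

```bash
python3 - <<'E'
from level import *
from find import *
o=st(); floor()
s=snap("top"); housings(s)
s=snap("side"); C=allcloud(s); U=C@eu-UH; Vv=C@ev-VC
# profile along u of z at v~0
for v0 in (0,):
    for a in np.arange(-.26,.06,.01):
        m=(abs(Vv-v0)<.03)&(U>a)&(U<a+.01)&(s["depth"]>0)
        if m.sum(): print(round(a,3),np.percentile(C[...,2][m],[10,50,90]).round(3),m.sum())
for a in np.r_[np.arange(-.13,-.095,.005),np.arange(.095,.13,.005)]:
    m=(abs(U+.08)<.05)&(Vv>a)&(Vv<a+.005)&(s["depth"]>0)
    if m.sum(): print("v",round(a,3),np.percentile(C[...,2][m],[10,50,90]).round(3),m.sum())
E
```

```text
t 6.75 p [0.6671 0.165  0.2981] rpy [179.9  -0.7  50.5] F [-0.3 -0.3  0.5] w 0.0582 q [0.16 0.41 0.8  0.01 1.93 0.85]
top floor slope deg 0.86 lat -0.03 z@hinge 0.0973 376
side floor slope deg 1.09 lat 0.03 z@hinge 0.0963 993
white [432.  72.] z 0.154 c [ 0.813 -0.446] size [0.023 0.024] ang 27.7 n 71
white [317. 118.] z 0.037 c [ 0.723 -0.157] size [0.059 0.094] ang 3.2 n 730
white [312. 175.] z 0.035 c [ 0.57  -0.147] size [0.038 0.085] ang 18.4 n 370
white [271. 181.] z 0.036 c [ 0.551 -0.036] size [0.036 0.019] ang 44.4 n 107
white [543. 202.] z 0.171 c [ 0.48  -0.719] size [0.037 0.04 ] ang 89.8 n 94
white [267. 220.] z 0.035 c [ 0.454 -0.025] size [0.038 0.086] ang 75.9 n 407
white [312. 220.] z 0.035 c [ 0.444 -0.142] size [0.039 0.087] ang 84.5 n 406
white [ 11. 274.] z 0.035 c [0.303 0.687] size [0.139 0.081] ang 10.2 n 1127
white [404. 269.] z 0.085 c [ 0.318 -0.368] size [0.049 0.05 ] ang 88.9 n 336
white [  3. 326.] z 0.125 c [0.158 0.65 ] size [0.03  0.081] ang 89.5 n 182
white [ 31. 326.] z 0.113 c [0.167 0.58 ] size [0.08  0.038] ang 59.7 n 406
white [ 35. 373.] z 0.12
[... 1585 characters left out ...]
0.05 [0.095 0.096 0.099] 28
-0.04 [0.095 0.097 0.099] 29
-0.03 [0.095 0.097 0.099] 31
-0.02 [0.094 0.096 0.098] 28
-0.01 [0.094 0.096 0.098] 33
0.0 [0.095 0.097 0.098] 25
0.01 [0.094 0.096 0.098] 29
0.02 [0.093 0.095 0.098] 21
0.04 [0.054 0.054 0.054] 1
0.05 [0.047 0.049 0.05 ] 2
v -0.115 [0.098 0.119 0.129] 32
v -0.11 [0.1   0.115 0.13 ] 157
v -0.105 [0.098 0.115 0.129] 81
v -0.1 [0.097 0.098 0.1  ] 20
v -0.095 [0.095 0.098 0.1  ] 30
v 0.095 [0.005 0.043 0.073] 259
v 0.1 [0.004 0.037 0.068] 316
v 0.105 [-0.     0.106  0.13 ] 133
v 0.11 [0.048 0.112 0.13 ] 246
v 0.115 [-0.002  0.002  0.12 ] 47
v 0.12 [-0.002  0.     0.53 ] 35
v 0.125 [-0.002  0.     0.003] 32
v 0.13 [-0.002 -0.001  0.002] 33
```

Releasing lifted the tray again: the slope now reads about 1°. I shut the fingers and press the bar down from above, without gripping it.

drive_tool:
  series:
    - [[0, 0, 0, 0, 0, 4, 0], [0, 0, 0, 0, 0, 8, 0], [0, 0, 0, 0, 0, 11, 0], [0, 0, 0, 0, 0, 13, 0], [0, 0, 0, 0, 0, 14, 0], [0, 0, 0, 0, 0, 14.8, 0], [0, 0, 0, 0, 0, 15.2, 0], [0, 0, 0, 0, 0, 15.5, 0], [0, 0, 0, 0, 0, 15.7, 0]]

```text
time: 7.9
tool_pos: [0.663, 0.1657, 0.1327]
ee_rot: [-3.133, 0.001, 0.882]
wrist_force: [-2.7, -1.9, 2.5]
width: 0.0132
```

```bash
python3 - <<'E'
from level import *
st(); floor()
E
```

```text
t 7.9 p [0.663  0.1657 0.1327] rpy [-179.5    0.    50.5] F [-2.7 -1.9  2.5] w 0.0132 q [0.16 0.41 1.12 0.01 1.62 0.85]
top floor slope deg 0.04 lat 0.36 z@hinge 0.0976 870
side floor slope deg 0.03 lat 0.01 z@hinge 0.0965 996
```

drive_tool:
  series:
    - [[0, 0, 0, 0, 0, 0.2, 10], [0, 0, 0, 0, 0, 0.2, 25], [0, 0, 0, 0, 0, 0.2, 40], [0, 0, 0, 0, 0, 0.2, 40], [0, 0, 0, 0, 0, 0.2, 40], [0, 0, 0, 0, 0, -3, 40], [0, 0, 0, 0, 0, -8, 40], [0, 0, 0, 0, 0, -13, 60], [0, 0, 0, 0, 0, -15, 70], [0, 0, 0, 0, 0, -15, 70]]

```text
time: 9.05
tool_pos: [0.6659, 0.1652, 0.2882]
ee_rot: [-3.14, -0.007, 0.882]
wrist_force: [0.2, 0.6, -0.3]
width: 0.058
```

```bash
python3 - <<'E'
from level import *
st(); floor()
E
```

```text
t 9.05 p [0.6659 0.1652 0.2882] rpy [-179.9   -0.4   50.5] F [ 0.2  0.6 -0.3] w 0.058 q [0.16 0.41 0.82 0.01 1.91 0.85]
top floor slope deg -0.72 lat 0.7 z@hinge 0.0982 377
side floor slope deg 0.01 lat -0.03 z@hinge 0.0962 1001
```

```bash
cat > pose.py <<'E'
from find import *; from mv import *
def poses(s,color="white",xlim=(.2,.65),ylim=(-.45,.12)):
    out=[]
    for n,ce,z,r,Q,P in housings(s,False):
        if n!=color or not .025<z<.045: continue
        c=np.array(r[0]); L,W=max(r[1]),min(r[1])
        if not(.06<L<.1 and xlim[0]<c[0]<xlim[1] and ylim[0]<c[1]<ylim[1]): continue
        px=proj(s,np.c_[Q,np.full(len(Q),z)]); Q=onplane(s,px,.030)[:,:2].astype(np.float32)
        r=cv2.minAreaRect(Q); c=np.array(r[0]); b=cv2.boxPoints(r)
        e1,e2=b[1]-b[0],b[2]-b[1]; d=e1 if np.linalg.norm(e1)>np.linalg.norm(e2) else e2; d/=np.linalg.norm(d)
        w=np.array([-d[1],d[0]]); t=(Q-c)@d; l=abs((Q-c)@w)
        # spigot end narrower
        if l[t>.03].max(initial=0)>l[t<-.03].max(initial=0): d=-d
        end=((Q-c)@d).max()
        bc=c+d*(end-.088+.036)
        out.append((bc,np.degrees(np.arctan2(d[1],d[0])),r[1]))
        print(n,ce.round(),"grasp",bc.round(4),"axis",round(float(out[-1][1]),1),"size",np.round(r[1],3))
    return out
E
python3 - <<'E'
from pose import *
s=snap("top"); poses(s); poses(s,"blue")
E
```

```text
white [312. 175.] grasp [ 0.5679 -0.1388] axis -71.6 size [0.038 0.086]
white [267. 220.] grasp [ 0.446  -0.0226] axis -14.1 size [0.039 0.086]
white [312. 220.] grasp [ 0.4527 -0.1434] axis 174.5 size [0.039 0.087]
blue [399. 177.] grasp [ 0.5554 -0.3793] axis 23.1 size [0.086 0.04 ]
blue [269. 179.] grasp [ 0.5529 -0.0345] axis 44.4 size [0.087 0.038]
blue [403. 221.] grasp [ 0.4403 -0.3877] axis 44.5 size [0.088 0.04 ]
blue [362. 225.] grasp [ 0.4419 -0.27  ] axis -157.9 size [0.087 0.041]
```

```bash
python3 - <<'E'
from pose import *
st(); print(rel([.568,-.139,.15],108.4),rel([.568,-.139,.004],108.4))
E
```

```text
t 9.25 p [0.6634 0.1648 0.2787] rpy [-179.3    0.3   50.5] F [ 1.  -0.1 -0.5] w 0.0659 q [0.16 0.41 0.83 0.01 1.91 0.85]
[-1.400e-02 -2.000e-03 -1.010e+00 -2.945e+01  1.211e+01  1.287e+01] [-1.400e-02 -2.000e-03 -1.010e+00 -2.938e+01  1.230e+01  2.747e+01]
```

drive_tool:
  series:
    - [[0, 0, -0.15, -4, 1.6, 1, 75], [0, 0, -0.3, -8, 3.2, 2, 75], [0, 0, -0.45, -12, 4.9, 3, 75], [0, 0, -0.6, -16, 6.6, 4, 75], [0, 0, -0.75, -20, 8.2, 6, 75], [-0.01, 0, -0.9, -24, 9.9, 8, 75], [-0.01, 0, -1.01, -27.5, 11.3, 10, 75], [-0.014, 0, -1.01, -29.4, 12.1, 12.9, 75], [-0.014, 0, -1.01, -29.4, 12.1, 12.9, 75], [-0.014, 0, -1.01, -29.4, 12.1, 12.9, 75]]

```text
time: 10.25
tool_pos: [0.567, -0.1379, 0.1475]
ee_rot: [-3.139, -0.005, 1.891]
wrist_force: [0.3, 0.2, 0.4]
width: 0.0707
```

```bash
python3 - <<'E'
from pose import *
st(); print(rel([.568,-.139,.004],108.4))
s=snap("side"); cv2.imwrite("pics/s5.png",cv2.resize(s["img"][100:340,200:520],(800,600)))
E
```

```text
t 10.25 p [ 0.567  -0.1379  0.1475] rpy [-179.9   -0.3  108.3] F [0.3 0.2 0.4] w 0.0707 q [-0.34  0.18  1.38  0.    1.59 -0.66]
[-3.000e-03 -5.000e-03 -1.000e-03 -2.100e-01  1.000e-01  1.435e+01]
```

View pics/s5.png

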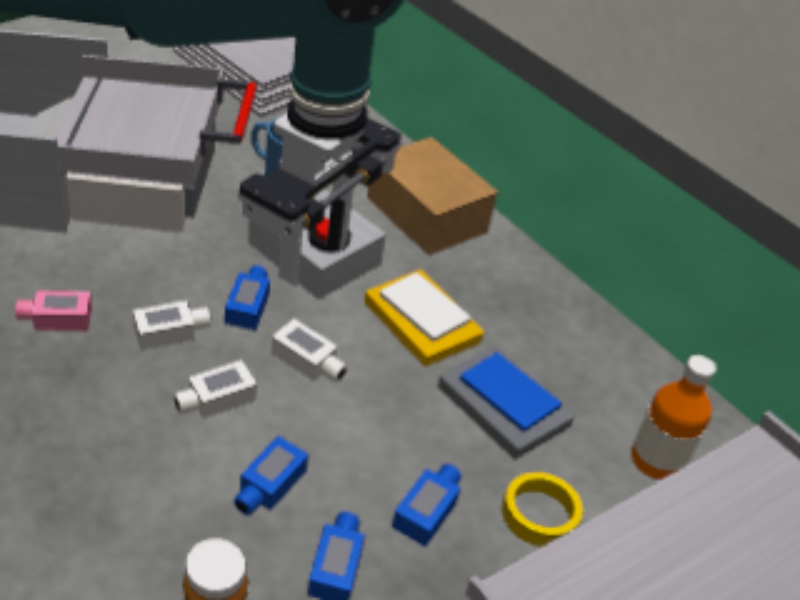

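The gripper hangs above the white housing at (305,345), and nothing stands in its way. I descend and grip.

drive_tool:
  series:
    - [[0, 0, 0, -0.2, 0.1, 4, 75], [0, 0, 0, -0.2, 0.1, 8, 75], [0, 0, 0, -0.2, 0.1, 11, 75], [0, 0, 0, -0.2, 0.1, 13, 75], [0, 0, 0, -0.2, 0.1, 14.2, 75], [0, 0, 0, -0.2, 0.1, 14.2, 75], [0, 0, 0, -0.2, 0.1, 14.2, 50], [0, 0, 0, -0.2, 0.1, 14.2, 30], [0, 0, 0, -0.2, 0.1, 14.2, 20], [0, 0, 0, -0.2, 0.1, 14.2, 20], [0, 0, 0, -0.2, 0.1, 14.2, 20], [0, 0, 0, -0.2, 0.1, 14.2, 20]]

```text
time: 11.5
tool_pos: [0.5701, -0.1391, 0.0084]
ee_rot: [3.14, -0.002, 1.892]
wrist_force: [-1.3, -0.2, 4.3]
width: 0.0396
```

```bash
python3 - <<'E'
from pose import *
st()
E
```

```text
t 11.5 p [ 0.5701 -0.1391  0.0084] rpy [ 1.799e+02 -1.000e-01  1.084e+02] F [-1.3 -0.2  4.3] w 0.0396 q [-0.34  0.29  1.54  0.    1.31 -0.66]
```

drive_tool:
  series:
    - [[0, 0, 0, 0, 0, -3, 20], [0, 0, 0, 0, 0, -7, 20], [0, 0, 0, 0, 0, -12, 20], [0, 0, 0, 0, 0, -17, 20], [0, 0, 0, 0, 0, -21, 20], [0, 0, 0, 0, 0, -21, 20]]

```text
time: 12.1
tool_pos: [0.5731, -0.1406, 0.2265]
ee_rot: [3.129, 0.007, 1.892]
wrist_force: [-0.1, -0.7, -0.4]
width: 0.04
```

```bash
cat >> mv.py <<'E'
def slot(x,y,z): return uv(UH-.068+x,VC+y,z)
E
python3 - <<'E'
from pose import *
st(); print(slot(-.04,-.05,.2),rel(slot(-.04,-.05,.2),140.3),rel(slot(-.04,-.05,.107),140.3))
E
```

```text
t 12.1 p [ 0.5731 -0.1406  0.2265] rpy [179.3   0.4 108.4] F [-0.1 -0.7 -0.4] w 0.04 q [-0.34  0.16  1.25  0.    1.72 -0.66]
[0.60734471 0.27755117 0.2       ] [ 1.100e-02  1.000e-02 -5.570e-01  3.861e+01  1.642e+01  2.600e+00] [ 1.100e-02  1.000e-02 -5.570e-01  3.867e+01  1.630e+01  1.190e+01]
```

drive_tool:
  series:
    - [[0, 0, -0.07, 4, 1.7, 0, 20], [0, 0, -0.14, 8, 3.4, 0, 20], [0, 0, -0.2, 12, 5.1, 0, 20], [0, 0, -0.27, 16, 6.8, 0, 20], [0, 0, -0.34, 20, 8.5, 0, 20], [0, 0, -0.4, 24, 10.2, 0.5, 20], [0, 0, -0.45, 28, 11.9, 1, 20], [0.01, 0.01, -0.5, 32, 13.6, 1.5, 20], [0.01, 0.01, -0.54, 35.5, 15.1, 2, 20], [0.011, 0.01, -0.557, 38, 16.2, 2.6, 20], [0.011, 0.01, -0.557, 38.6, 16.4, 2.6, 20], [0.011, 0.01, -0.557, 38.6, 16.4, 2.6, 20]]

```text
time: 13.3
tool_pos: [0.6064, 0.2779, 0.1977]
ee_rot: [-3.138, -0.002, 2.45]
wrist_force: [0.4, 1.0, 0.1]
width: 0.0399
```

```bash
python3 - <<'E'
from pose import *
st(); print(rel(slot(-.04,-.05,.107),140.3))
s=snap("top"); cv2.imwrite("pics/t6.png",cv2.resize(s["img"][60:300,60:380],(800,600)))
s=snap("side"); cv2.imwrite("pics/s6.png",cv2.resize(s["img"][20:260,100:420],(800,600)))
E
```

```text
t 13.3 p [0.6064 0.2779 0.1977] rpy [-1.798e+02 -1.000e-01  1.404e+02] F [0.4 1.  0.1] w 0.0399 q [ 0.35  0.36  1.06 -0.    1.72 -0.53]
[-4.00e-03 -2.00e-03  2.00e-03 -1.10e-01  7.00e-02  9.07e+00]
```

View pics/s6.png

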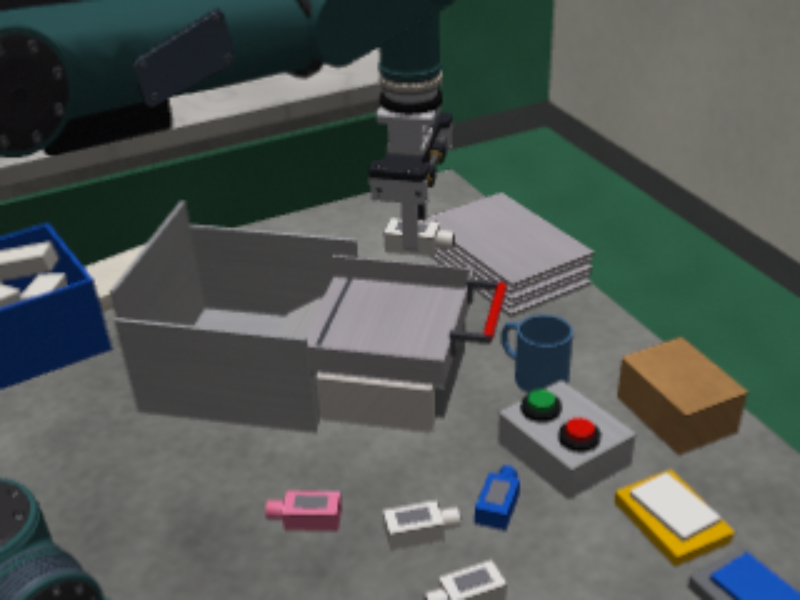

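The housing is held at (415,235) above the far half of the tray. I lower and release.

drive_tool:
  series:
    - [[0, 0, 0, -0.1, 0, 3, 20], [0, 0, 0, -0.1, 0, 6, 20], [0, 0, 0, -0.1, 0, 8, 20], [0, 0, 0, -0.1, 0, 8.8, 20], [0, 0, 0, -0.1, 0, 8.9, 20], [0, 0, 0, -0.1, 0, 8.9, 45], [0, 0, 0, -0.1, 0, 8.9, 58], [0, 0, 0, -0.1, 0, 8.9, 58], [0, 0, 0, -0.1, 0, 8.9, 58], [0, 0, 0, -0.1, 0, 7, 58], [0, 0, 0, -0.1, 0, 3, 58], [0, 0, 0, -0.1, 0, -2, 58], [0, 0, 0, -0.1, 0, -5, 58], [0, 0, 0, -0.1, 0, -5, 58]]

```text
time: 14.8
tool_pos: [0.6102, 0.2766, 0.2577]
ee_rot: [3.132, 0.007, 2.448]
wrist_force: [0.4, -0.0, -0.1]
width: 0.0547
```

```bash
python3 - <<'E'
from pose import *
st()
s=snap("top"); poses(s); poses(s,"blue")
s=snap("side"); cv2.imwrite("pics/s7.png",cv2.resize(s["img"][20:260,100:420],(800,600)))
for q in ([.446,-.0226,.15],[.446,-.0226,.004]): print(rel(q,165.9))
E
```

```text
t 14.8 p [0.6102 0.2766 0.2577] rpy [179.4   0.4 140.3] F [ 0.4 -0.  -0.1] w 0.0547 q [ 0.34  0.35  0.95 -0.    1.82 -0.54]
white [267. 219.] grasp [ 0.4459 -0.0228] axis -14.1 size [0.038 0.086]
white [312. 221.] grasp [ 0.4527 -0.1435] axis 174.3 size [0.039 0.087]
blue [399. 178.] grasp [ 0.556 -0.379] axis 23.1 size [0.087 0.04 ]
blue [269. 179.] grasp [ 0.5529 -0.0345] axis 44.4 size [0.087 0.038]
blue [403. 221.] grasp [ 0.4408 -0.3882] axis 42.1 size [0.088 0.04 ]
blue [362. 225.] grasp [ 0.442  -0.2702] axis -158.3 size [0.087 0.041]
[ 0.000e+00  1.000e-03 -4.480e-01 -6.590e+00 -3.333e+01  1.006e+01]
[ 0.000e+00  1.000e-03 -4.480e-01 -6.570e+00 -3.334e+01  2.466e+01]
```

View pics/s7.png

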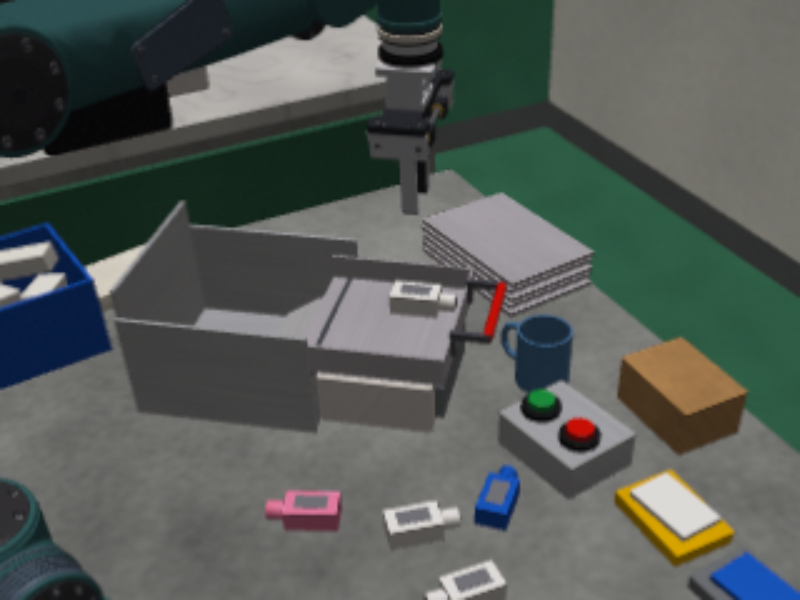

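The first housing lies in the tray at (415,295). Next is white 2.

drive_tool:
  series:
    - [[0, 0, -0.06, -0.8, -4, 0, 75], [0, 0, -0.12, -1.6, -8, 0, 75], [0, 0, -0.18, -2.4, -12, 0.5, 75], [0, 0, -0.24, -3.2, -16, 1, 75], [0, 0, -0.3, -4, -20, 2.5, 75], [0, 0, -0.36, -4.8, -24, 4.5, 75], [0, 0, -0.42, -5.6, -28, 6.5, 75], [0, 0, -0.448, -6.3, -32, 8.5, 75], [0, 0, -0.448, -6.6, -33.3, 10, 75], [0, 0, -0.448, -6.6, -33.3, 10, 75], [0, 0, -0.448, -6.6, -33.3, 10, 75]]

```text
time: 16.0
tool_pos: [0.4456, -0.022, 0.1492]
ee_rot: [3.141, -0.002, 2.895]
wrist_force: [0.3, -0.5, 0.3]
width: 0.071
```

```bash
python3 - <<'E'
from pose import *
st(); print(rel([.446,-.0227,.004],165.9))
E
```

```text
t 16.0 p [ 0.4456 -0.022   0.1492] rpy [ 1.800e+02 -1.000e-01  1.659e+02] F [ 0.3 -0.5  0.3] w 0.071 q [-0.18 -0.13  1.69  0.    1.58 -1.5 ]
[ 0.000e+00 -2.000e-03 -0.000e+00 -8.000e-02 -6.000e-02  1.452e+01]
```

drive_tool:
  series:
    - [[0, 0, 0, -0.1, 0, 4, 75], [0, 0, 0, -0.1, 0, 8, 75], [0, 0, 0, -0.1, 0, 11, 75], [0, 0, 0, -0.1, 0, 13, 75], [0, 0, 0, -0.1, 0, 14.3, 75], [0, 0, 0, -0.1, 0, 14.4, 75], [0, 0, 0, -0.1, 0, 14.4, 50], [0, 0, 0, -0.1, 0, 14.4, 30], [0, 0, 0, -0.1, 0, 14.4, 20], [0, 0, 0, -0.1, 0, 14.4, 20], [0, 0, 0, -0.1, 0, 14.4, 20], [0, 0, 0, -0.1, 0, 14.4, 20], [0, 0, 0, -0.1, 0, 11, 20], [0, 0, 0, -0.1, 0, 7, 20], [0, 0, 0, -0.1, 0, 2, 20], [0, 0, 0, -0.1, 0, -3, 20], [0, 0, 0, -0.1, 0, -7, 20], [0, 0, 0, -0.1, 0, -7, 20]]

```text
time: 17.8
tool_pos: [0.4497, -0.0229, 0.2262]
ee_rot: [3.141, 0.012, 2.895]
wrist_force: [0.9, -0.1, 0.4]
width: 0.0399
```

```bash
python3 - <<'E'
from pose import *
st(); print(rel(slot(-.04,.05,.2),140.3))
E
```

```text
t 17.8 p [ 0.4497 -0.0229  0.2262] rpy [179.9   0.7 165.9] F [ 0.9 -0.1  0.4] w 0.0399 q [-0.18 -0.15  1.56  0.    1.72 -1.5 ]
[ 4.000e-03  1.100e-02  4.470e-01 -3.610e+00  2.396e+01  2.690e+00]
```

drive_tool:
  series:
    - [[0, 0, 0.07, -0.6, 4, 0, 20], [0, 0, 0.15, -1.2, 8, 0, 20], [0, 0, 0.22, -1.8, 12, 0, 20], [0, 0, 0.3, -2.4, 16, 0.5, 20], [0, 0, 0.37, -3, 20, 1.5, 20], [0.004, 0.01, 0.43, -3.5, 23, 2.5, 20], [0.004, 0.01, 0.447, -3.6, 24, 2.7, 20], [0.004, 0.01, 0.447, -3.6, 24, 2.7, 20], [0.004, 0.01, 0.447, -3.6, 24, 2.7, 20]]

```text
time: 18.7
tool_pos: [0.5428, 0.2006, 0.1986]
ee_rot: [-3.139, 0.0, 2.449]
wrist_force: [-0.4, -0.3, -0.4]
width: 0.0399
```

```bash
python3 - <<'E'
from pose import *
st(); print(rel(slot(-.04,.05,.107),140.3))
s=snap("side"); cv2.imwrite("pics/s8.png",cv2.resize(s["img"][20:260,100:420],(800,600)))
E
```

```text
t 18.7 p [0.5428 0.2006 0.1986] rpy [-179.9    0.   140.3] F [-0.4 -0.3 -0.4] w 0.0399 q [ 0.26  0.15  1.31 -0.    1.68 -0.62]
[-2.00e-03  0.00e+00  0.00e+00 -5.00e-02  6.00e-02  9.16e+00]
```

View pics/s8.png

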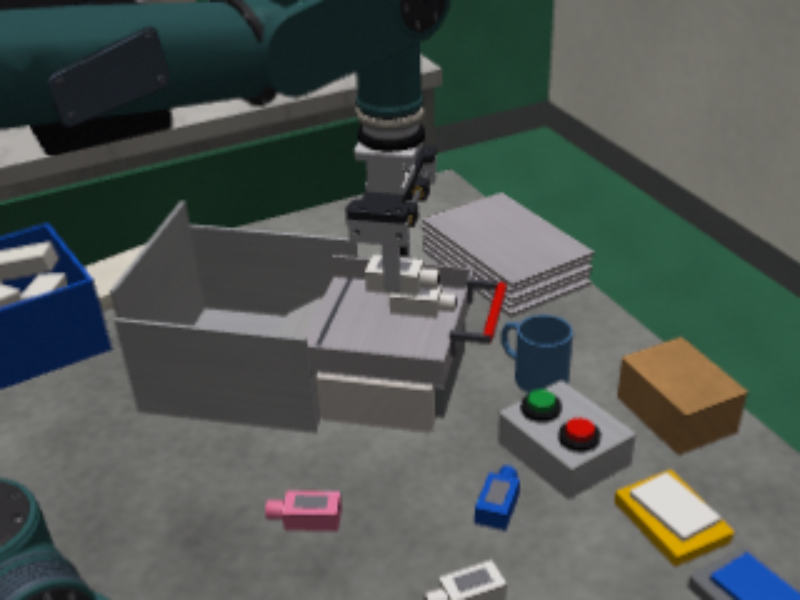

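White 2 is held above the near half, at (400,270). I lower and release.

drive_tool:
  series:
    - [[0, 0, 0, 0, 0, 3, 20], [0, 0, 0, 0, 0, 6, 20], [0, 0, 0, 0, 0, 8, 20], [0, 0, 0, 0, 0, 8.9, 20], [0, 0, 0, 0, 0, 9, 20], [0, 0, 0, 0, 0, 9, 45], [0, 0, 0, 0, 0, 9, 58], [0, 0, 0, 0, 0, 9, 58], [0, 0, 0, 0, 0, 9, 58], [0, 0, 0, 0, 0, 7, 58], [0, 0, 0, 0, 0, 3, 58], [0, 0, 0, 0, 0, -2, 58], [0, 0, 0, 0, 0, -5, 58], [0, 0, 0, 0, 0, -5, 58]]

```text
time: 20.15
tool_pos: [0.5455, 0.2011, 0.2567]
ee_rot: [3.132, 0.008, 2.448]
wrist_force: [0.0, -0.7, 0.5]
width: 0.0545
```

```bash
python3 - <<'E'
from pose import *
st()
s=snap("top"); poses(s)
s=snap("side"); cv2.imwrite("pics/s9.png",cv2.resize(s["img"][20:260,100:420],(800,600)))
print(rel([.4527,-.1434,.15],174.4))
E
```

```text
t 20.15 p [0.5455 0.2011 0.2567] rpy [179.5   0.5 140.3] F [ 0.  -0.7  0.5] w 0.0545 q [ 0.26  0.14  1.21 -0.    1.78 -0.62]
white [312. 220.] grasp [ 0.4527 -0.1435] axis 174.3 size [0.039 0.087]
[-0.000e+00  2.000e-03 -5.960e-01 -1.499e+01 -3.225e+01  1.004e+01]
```

View pics/s9.png

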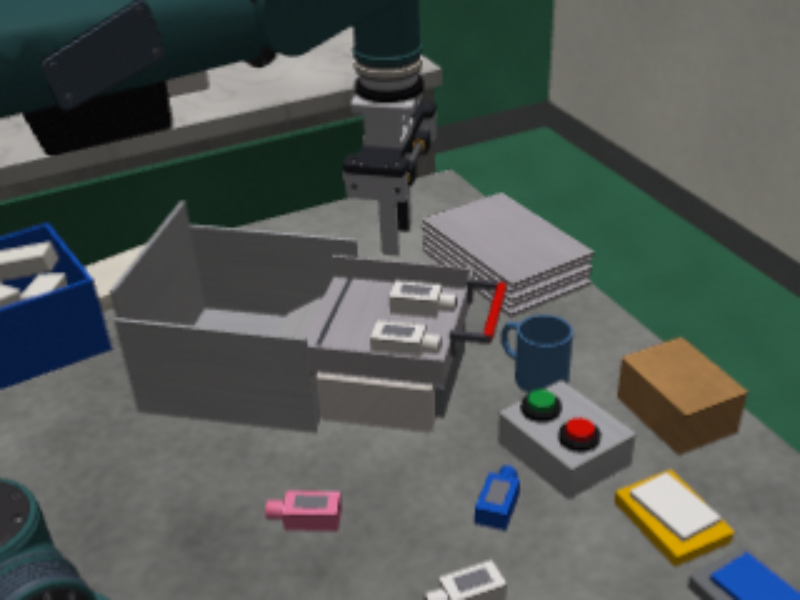

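Two housings are in the tray, at (415,297) and (402,335). Now the third.

drive_tool:
  series:
    - [[0, 0, -0.08, -1.8, -4, 0, 75], [0, 0, -0.16, -3.6, -8, 0, 75], [0, 0, -0.24, -5.4, -12, 0.5, 75], [0, 0, -0.32, -7.2, -16, 1, 75], [0, 0, -0.4, -9.2, -20, 2.5, 75], [0, 0, -0.48, -11, -24, 4.5, 75], [0, 0, -0.56, -13, -28, 6.5, 75], [0, 0, -0.596, -14.8, -31.5, 8.5, 75], [0, 0, -0.596, -15, -32.2, 10, 75], [0, 0, -0.596, -15, -32.2, 10, 75], [0, 0, -0.596, -15, -32.2, 10, 75]]

```text
time: 21.35
tool_pos: [0.4523, -0.1424, 0.1488]
ee_rot: [3.141, -0.001, 3.044]
wrist_force: [0.4, -0.1, 0.1]
width: 0.0705
```

```bash
python3 - <<'E'
from pose import *
st(); print(rel([.4527,-.1434,.004],174.4))
s=snap("side"); cv2.imwrite("pics/s10.png",cv2.resize(s["img"][100:340,200:520],(800,600)))
E
```

```text
t 21.35 p [ 0.4523 -0.1424  0.1488] rpy [ 1.800e+02 -1.000e-01  1.744e+02] F [ 0.4 -0.1  0.1] w 0.0705 q [-0.42 -0.06  1.64  0.    1.57 -1.9 ]
[ 1.000e-03 -1.000e-03  0.000e+00 -7.000e-02 -1.000e-01  1.448e+01]
```

View pics/s10.png

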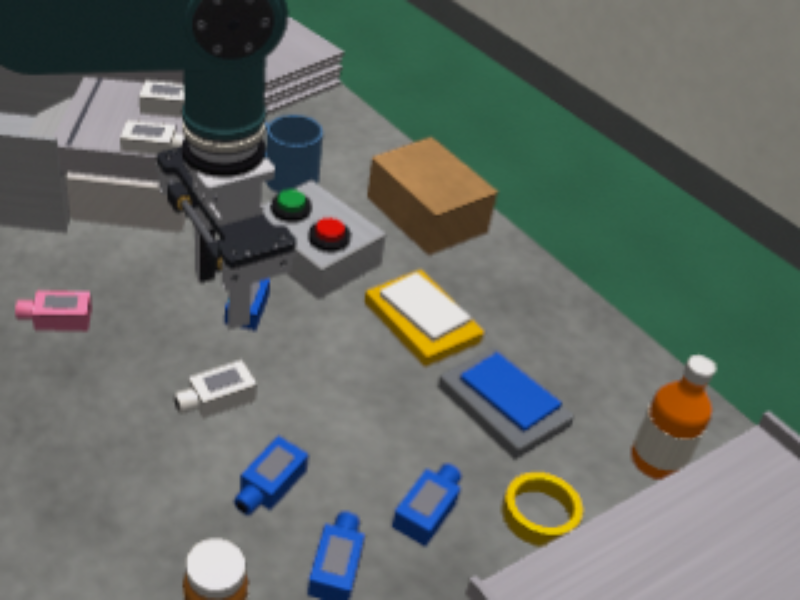

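The white housing at (218,388) lies clear of its neighbours. I grip and lift it.

drive_tool:
  series:
    - [[0, 0, 0, -0.1, -0.1, 4, 75], [0, 0, 0, -0.1, -0.1, 8, 75], [0, 0, 0, -0.1, -0.1, 11, 75], [0, 0, 0, -0.1, -0.1, 13, 75], [0, 0, 0, -0.1, -0.1, 14.3, 75], [0, 0, 0, -0.1, -0.1, 14.4, 75], [0, 0, 0, -0.1, -0.1, 14.4, 50], [0, 0, 0, -0.1, -0.1, 14.4, 30], [0, 0, 0, -0.1, -0.1, 14.4, 20], [0, 0, 0, -0.1, -0.1, 14.4, 20], [0, 0, 0, -0.1, -0.1, 14.4, 20], [0, 0, 0, -0.1, -0.1, 14.4, 20], [0, 0, 0, -0.1, -0.1, 11, 20], [0, 0, 0, -0.1, -0.1, 7, 20], [0, 0, 0, -0.1, -0.1, 2, 20], [0, 0, 0, -0.1, -0.1, -3, 20], [0, 0, 0, -0.1, -0.1, -7, 20], [0, 0, 0, -0.1, -0.1, -7, 20]]

```text
time: 23.2
tool_pos: [0.4567, -0.1448, 0.2272]
ee_rot: [-3.137, 0.013, 3.045]
wrist_force: [0.9, 0.6, 0.0]
width: 0.0401
```

```bash
python3 - <<'E'
from pose import *
st(); print(rel(slot(.025,0,.2),140.3))
E
```

```text
t 23.2 p [ 0.4567 -0.1448  0.2272] rpy [-179.7    0.8  174.5] F [0.9 0.6 0. ] w 0.0401 q [-0.43 -0.09  1.5   0.    1.71 -1.9 ]
[-0.000e+00  1.400e-02  5.960e-01 -2.690e+00  4.301e+01  2.560e+00]
```

drive_tool:
  series:
    - [[0, 0, 0.07, -0.3, 4, 0, 20], [0, 0, 0.14, -0.6, 8, 0, 20], [0, 0, 0.2, -0.8, 12, 0, 20], [0, 0, 0.26, -1, 16, 0, 20], [0, 0, 0.32, -1.3, 20, 0, 20], [0, 0, 0.38, -1.5, 24, 0, 20], [0, 0, 0.44, -1.8, 28, 0, 20], [0, 0.01, 0.5, -2, 32, 0.5, 20], [0, 0.014, 0.56, -2.3, 36, 1, 20], [0, 0.014, 0.596, -2.6, 40, 2, 20], [0, 0.014, 0.596, -2.7, 43, 2.6, 20], [0, 0.014, 0.596, -2.7, 43, 2.6, 20], [0, 0.014, 0.596, -2.7, 43, 2.6, 20]]

```text
time: 24.5
tool_pos: [0.5247, 0.2802, 0.1975]
ee_rot: [-3.138, -0.001, 2.45]
wrist_force: [-0.3, -0.9, -0.4]
width: 0.0397
```

```bash
python3 - <<'E'
from pose import *
st(); print(rel(slot(.025,0,.107),140.3))
s=snap("side"); cv2.imwrite("pics/s11.png",cv2.resize(s["img"][20:260,100:420],(800,600)))
E
```

```text
t 24.5 p [0.5247 0.2802 0.1975] rpy [-179.8   -0.   140.4] F [-0.3 -0.9 -0.4] w 0.0397 q [ 0.4   0.19  1.27 -0.    1.68 -0.48]
[-4.00e-03 -1.00e-03  1.00e-03 -3.00e-02  1.10e-01  9.05e+00]
```

View pics/s11.png

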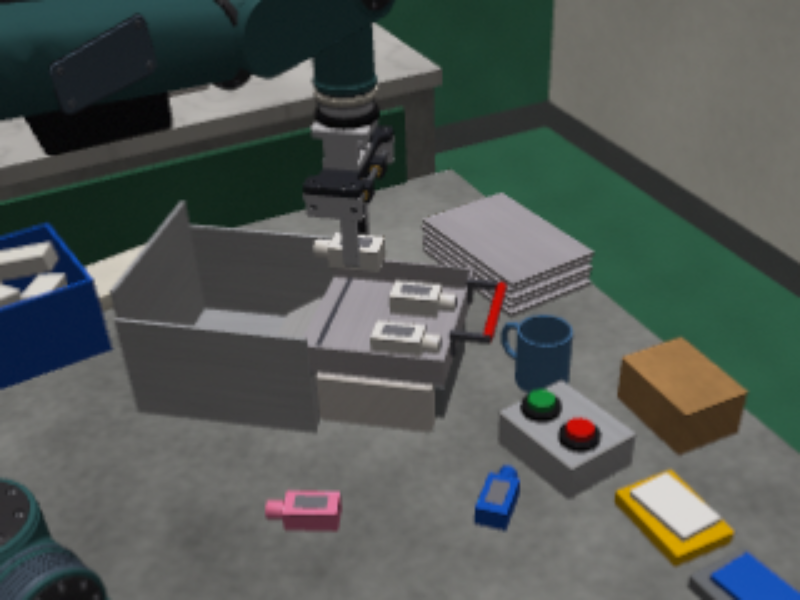

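The third is held above the open end of the tray, at (355,250). I lower and release.

drive_tool:
  series:
    - [[0, 0, 0, 0, 0.1, 3, 20], [0, 0, 0, 0, 0.1, 6, 20], [0, 0, 0, 0, 0.1, 8, 20], [0, 0, 0, 0, 0.1, 8.8, 20], [0, 0, 0, 0, 0.1, 8.9, 20], [0, 0, 0, 0, 0.1, 8.9, 45], [0, 0, 0, 0, 0.1, 8.9, 58], [0, 0, 0, 0, 0.1, 8.9, 58], [0, 0, 0, 0, 0.1, 8.9, 58], [0, 0, 0, 0, 0.1, 7, 58], [0, 0, 0, 0, 0.1, 3, 58], [0, 0, 0, 0, 0.1, -2, 58], [0, 0, 0, 0, 0.1, -7, 58], [0, 0, 0, 0, 0.1, -10, 58]]

```text
time: 25.95
tool_pos: [0.5266, 0.281, 0.3041]
ee_rot: [3.138, 0.004, 2.449]
wrist_force: [0.6, 0.5, 0.0]
width: 0.0549
```

```bash
python3 - <<'E'
from pose import *
st()
for n in("top","side"):
    s=snap(n); cv2.imwrite(f"pics/{n}12.png",cv2.resize(s["img"],(784,588)))
b=barpos(0); print(b,rel([b[0],b[1],.25],50.3))
E
```

```text
t 25.95 p [0.5266 0.281  0.3041] rpy [179.8   0.2 140.3] F [0.6 0.5 0. ] w 0.0549 q [ 0.4   0.19  1.06 -0.    1.89 -0.48]
[0.66542607 0.16434535 0.125     ] [ 1.200e-02 -2.000e-03  1.571e+00 -1.805e+01 -2.700e-01  5.710e+00]
```

View pics/side12.png

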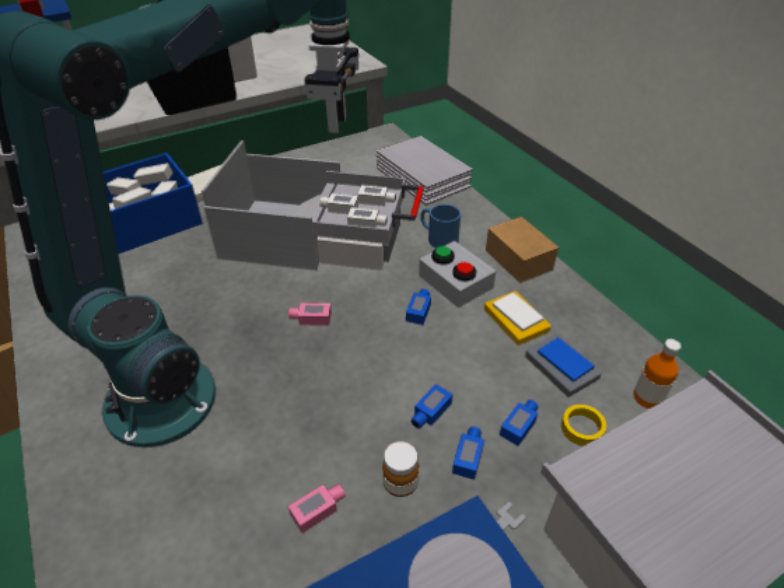

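View pics/top12.png

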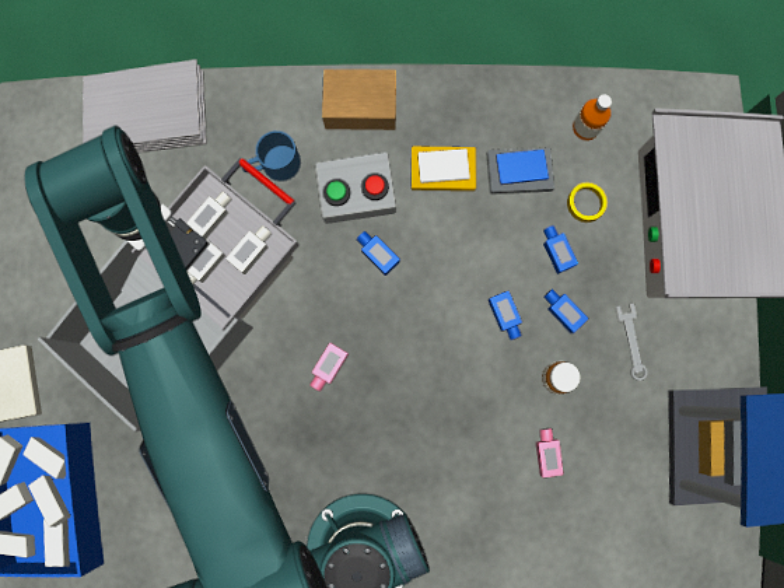

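All three white housings lie in the tray, at (210,215), (247,250) and (205,262) in the top view, and no other white housing is on the bench. I now go to the bar.

drive_tool:
  series:
    - [[0, 0, 0.15, -1, 0, 0, 40], [0, 0, 0.3, -2.5, 0, 0, 40], [0, 0, 0.45, -4.5, 0, 0, 40], [0, 0, 0.6, -6.5, 0, 0.5, 40], [0, 0, 0.75, -8.5, 0, 1, 40], [0, 0, 0.9, -10.5, 0, 2, 40], [0, 0, 1.05, -12.5, -0.1, 3, 40], [0.01, 0, 1.2, -14.5, -0.2, 4, 40], [0.01, 0, 1.35, -16.5, -0.2, 5, 40], [0.012, 0, 1.5, -18, -0.3, 5.7, 40], [0.012, 0, 1.571, -18, -0.3, 5.7, 40], [0.012, 0, 1.571, -18, -0.3, 5.7, 40]]

```text
time: 27.25
tool_pos: [0.6646, 0.1638, 0.2476]
ee_rot: [-3.138, 0.002, 0.877]
wrist_force: [0.7, 0.7, 0.6]
width: 0.0374
```

```bash
python3 - <<'E'
from tray import *; from mv import *
st()
s=snap("side"); c,d,a,b,px,P=bar(s); m=c+d*(a+b)/2; print("bar",m,m@eu,m@ev,len(P),px,a,b)
q=uv(-.406,VC,.1165); print(rel(q,50.3)); 
E
```

```text
t 27.25 p [0.6646 0.1638 0.2476] rpy [-1.798e+02  1.000e-01  5.030e+01] F [0.7 0.7 0.6] w 0.0374 q [0.16 0.4  0.91 0.   1.84 0.85]
bar [0.6632596  0.1624841  0.14120007] -0.406522025868479 -0.548684085161681 84 [297.61904762 143.35714286] -0.05986403475959012 0.061332012590699946
[-3.00e-03  0.00e+00  1.00e-03  7.00e-02  0.00e+00  1.32e+01]
```

drive_tool:
  series:
    - [[0, 0, 0, 0, 0, 4, 40], [0, 0, 0, 0, 0, 8, 40], [0, 0, 0, 0, 0, 11, 40], [0, 0, 0, 0, 0, 12.5, 40], [0, 0, 0, 0, 0, 13.2, 40], [0, 0, 0, 0, 0, 13.2, 40], [0, 0, 0, 0, 0, 13.2, 20], [0, 0, 0, 0, 0, 13.2, 10], [0, 0, 0, 0, 0, 13.2, 0], [0, 0, 0, 0, 0, 13.2, 0], [0, 0, 0, 0, 0, 13.2, 0], [0, 0, 0, 0, 0, 13.2, 0]]

```text
time: 28.5
tool_pos: [0.6635, 0.166, 0.1185]
ee_rot: [-3.137, -0.001, 0.88]
wrist_force: [-4.3, 2.2, 4.6]
width: 0.0133
```

```bash
python3 - <<'E'
from mv import *
o=st(); p=o["tool_pos"]; print(p@eu,p@ev)
# arc as fn of a from 0: ty=-(du), tz=-(dz)
for a in (3,6,9,12,15,18,22,26,30,34,38,42,46,50,54,58,62,64,65.5):
    d=barpos(np.radians(a))-barpos(0); print(a,(d@eu*-100).round(2),(-d[2]*100).round(2))
E
```

```text
t 28.5 p [0.6635 0.166  0.1185] rpy [-1.797e+02 -1.000e-01  5.040e+01] F [-4.3  2.2  4.6] w 0.0133 q [0.16 0.42 1.14 0.   1.59 0.85]
-0.4044956225437129 -0.5515672333141688
3 -0.27 -1.17
6 -0.59 -2.33
9 -0.98 -3.46
12 -1.43 -4.58
15 -1.93 -5.67
18 -2.49 -6.73
22 -3.32 -8.1
26 -4.25 -9.41
30 -5.26 -10.65
34 -6.36 -11.81
38 -7.54 -12.9
42 -8.79 -13.9
46 -10.11 -14.81
50 -11.48 -15.63
54 -12.92 -16.35
58 -14.39 -16.97
62 -15.91 -17.48
64 -16.68 -17.7
65.5 -17.26 -17.84
```

drive_tool:
  series:
    - [[0, 0, 0, 0, -0.15, -0.6, 0], [0, 0, 0, 0, -0.27, -1.2, 0], [0, 0, 0, 0, -0.6, -2.3, 0], [0, 0, 0, 0, -1.0, -3.45, 0], [0, 0, 0, 0, -1.4, -4.6, 0], [0, 0, 0, 0, -1.9, -5.7, 0], [0, 0, 0, 0, -2.5, -6.7, 0], [0, 0, 0, 0, -2.9, -7.4, 0], [0, 0, 0, 0, -3.3, -8.1, 0], [0, 0, 0, 0, -3.3, -8.1, 0]]

```text
time: 29.5
tool_pos: [0.6379, 0.1873, 0.202]
ee_rot: [-3.137, -0.003, 0.881]
wrist_force: [-0.2, 1.3, 0.1]
width: 0.0132
```

```bash
python3 - <<'E'
from mv import *
o=st(); p=o["tool_pos"]; print(p@eu,p@ev,p-barpos(np.radians(22)))
a0=22
for a in (26,29,32,35,38,41,44,47,50,53,56,59,62,64,65,65.5,66):
    d=barpos(np.radians(a))-barpos(np.radians(a0)); print(a,(d@eu*-100).round(2),(-d[2]*100).round(2))
s=snap("side"); cv2.imwrite("pics/s13.png",cv2.resize(s["img"][20:260,100:420],(800,600)))
E
```

```text
t 29.5 p [0.6379 0.1873 0.202 ] rpy [-179.8   -0.2   50.5] F [-0.2  1.3  0.1] w 0.0132 q [0.2  0.35 1.07 0.01 1.73 0.89]
-0.3711747102569034 -0.5515459630434624 [-0.00195905  0.00168617 -0.00402026]
26 -0.93 -1.31
29 -1.68 -2.24
32 -2.48 -3.14
35 -3.33 -3.99
38 -4.22 -4.8
41 -5.15 -5.56
44 -6.12 -6.27
47 -7.12 -6.92
50 -8.16 -7.53
53 -9.23 -8.08
56 -10.32 -8.57
59 -11.44 -9.0
62 -12.59 -9.38
64 -13.36 -9.59
65 -13.75 -9.69
65.5 -13.94 -9.74
66 -14.14 -9.78
```

View pics/s13.png

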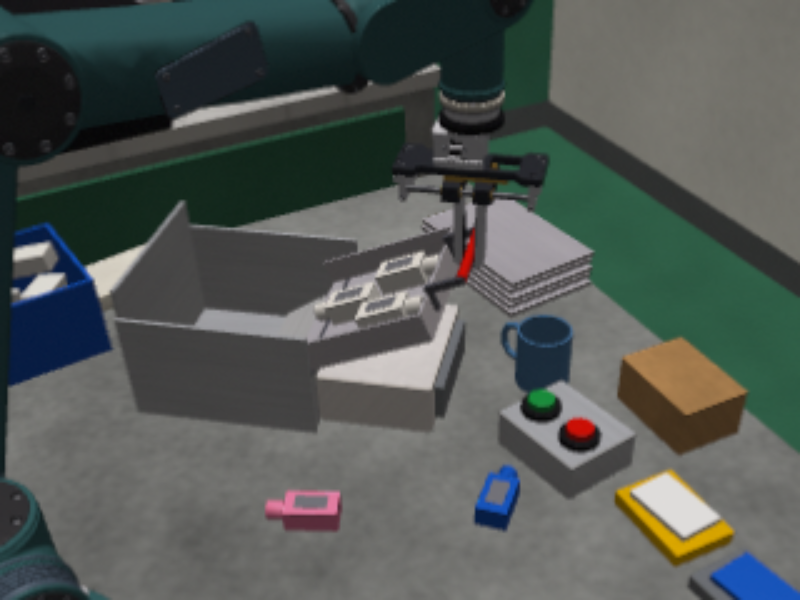

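The tray is at about 22° with the bar held, and the housings are still in it. I continue to about 63°.

drive_tool:
  series:
    - [[0, 0, 0, 0, -0.9, -1.3, 0], [0, 0, 0, 0, -1.7, -2.25, 0], [0, 0, 0, 0, -2.5, -3.15, 0], [0, 0, 0, 0, -3.3, -4.0, 0], [0, 0, 0, 0, -4.2, -4.8, 0], [0, 0, 0, 0, -5.15, -5.55, 0], [0, 0, 0, 0, -6.1, -6.25, 0], [0, 0, 0, 0, -7.1, -6.9, 0], [0, 0, 0, 0, -8.15, -7.5, 0], [0, 0, 0, 0, -9.2, -8.1, 0], [0, 0, 0, 0, -10.3, -8.55, 0], [0, 0, 0, 0, -11.4, -9.0, 0], [0, 0, 0, 0, -12.6, -9.4, 0], [0, 0, 0, 0, -12.8, -9.45, 0], [0, 0, 0, 0, -12.8, -9.45, 0]]

```text
time: 31.05
tool_pos: [0.5403, 0.2682, 0.3006]
ee_rot: [3.141, -0.009, 0.881]
wrist_force: [5.1, -0.9, 7.0]
width: 0.0128
```

```bash
python3 - <<'E'
from mv import *
o=st(); p=o["tool_pos"]; r=np.array([p@eu-UH, p[2]+.0187-.08]); print("a",np.degrees(np.arctan2(r[1],-r[0]))-11.3)
for n in("top","side"):
    s=snap(n); cv2.imwrite(f"pics/{n}14.png",cv2.resize(s["img"][20:320,20:420] ,(800,600)))
E
```

```text
t 31.05 p [0.5403 0.2682 0.3006] rpy [180.   -0.5  50.5] F [ 5.1 -0.9  7. ] w 0.0128 q [0.36 0.2  1.05 0.   1.88 1.06]
a 64.09144920272631
```

View pics/side14.png

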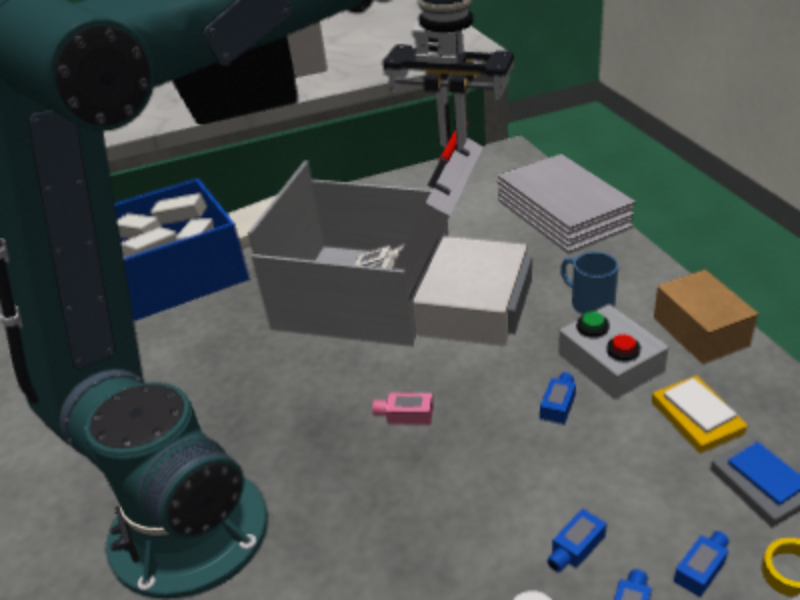

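View pics/top14.png

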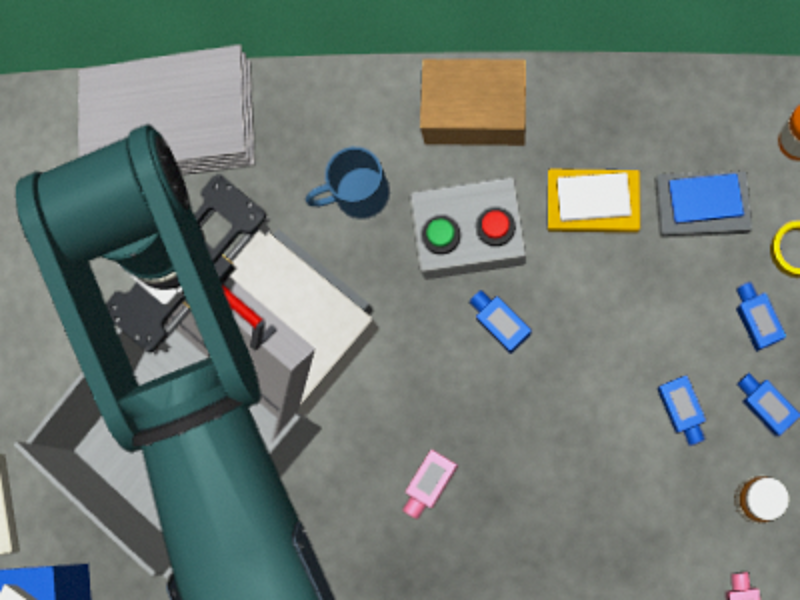

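drive_tool:
  series:
    - [[0, 0, 0, 0, 0, 0, 0], [0, 0, 0, 0, 0, 0, 0], [0, 0, 0, 0, 0, 0, 0], [0, 0, 0, 0, 0, 0, 0], [0, 0, 0, 0, 0, 0, 0]]

```text
time: 31.65
tool_pos: [0.5403, 0.2682, 0.3007]
ee_rot: [-3.141, -0.009, 0.881]
wrist_force: [4.6, 0.9, -0.8]
width: 0.0129
```

```bash
python3 - <<'E'
from mv import *
st()
s=snap("side"); cv2.imwrite("pics/s15.png",cv2.resize(s["img"][80:200,130:290],(800,600),interpolation=cv2.INTER_CUBIC))
E
```

```text
t 31.65 p [0.5403 0.2682 0.3007] rpy [-180.    -0.5   50.5] F [ 4.6  0.9 -0.8] w 0.0129 q [0.36 0.2  1.05 0.   1.88 1.06]
```

View pics/s15.png

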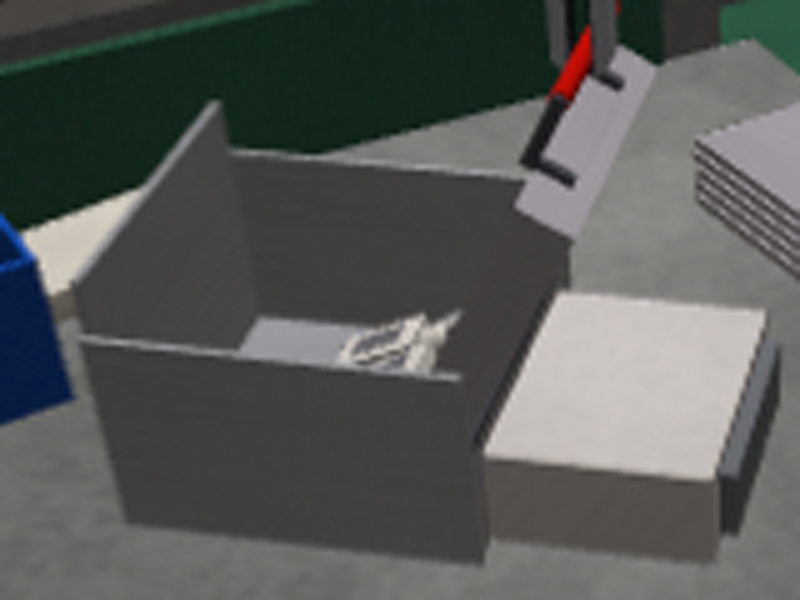

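Some housings show in the hopper at about (390,345), but the arm hides the rest. I let go of the bar (the stiff hinge holds the tray) and move aside to see.

drive_tool:
  series:
    - [[0, 0, 0, 0, 0, 0, 15], [0, 0, 0, 0, 0, 0, 30], [0, 0, 0, 0, 0, 0, 40], [0, 0, 0, 0, 0, 0, 40], [0, 0, 0, 0, 0, -4, 40], [0, 0, 0, 0, 0, -8, 40], [0, 0, 0, -3, 3, -8, 40], [0, 0, 0, -7, 6, -8, 40], [0, 0, 0, -11, 9, -8, 40], [0, 0, 0, -15, 12, -8, 40], [0, 0, 0, -19, 16, -8, 40], [0, 0, 0, -22, 19, -8, 40], [0, 0, 0, -22, 19, -8, 40]]

```text
time: 33.0
tool_pos: [0.546, -0.0284, 0.3777]
ee_rot: [-3.14, -0.006, 0.872]
wrist_force: [0.2, 0.1, 1.1]
width: 0.0377
```

```bash
python3 - <<'E'
from mv import *
from tray import bar
st()
s=snap("top"); cv2.imwrite("pics/t16.png",cv2.resize(s["img"][110:320,20:300],(800,600),interpolation=cv2.INTER_CUBIC))
c,d,a,b,px,P=bar(s); m=c+d*(a+b)/2; print(m,m@eu-UH,m[2]-.006-.08)
E
```

```text
t 33.0 p [ 0.546  -0.0284  0.3777] rpy [-179.9   -0.4   50. ] F [0.2 0.1 1.1] w 0.0377 q [-0.16  0.11  1.    0.01  2.02  0.54]
[0.54215962 0.26867181 0.31687504] -0.06351846666897762 0.2308750383643251
```

View pics/t16.png

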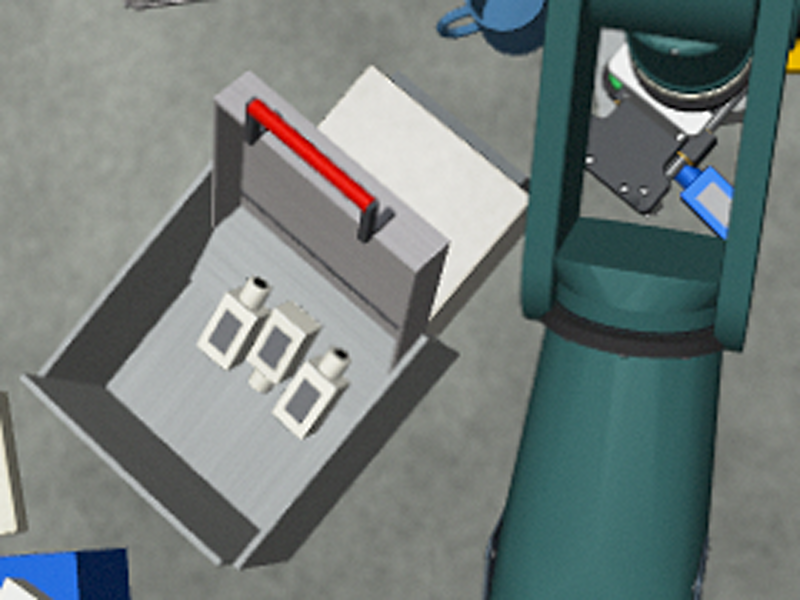

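All three white housings lie in the hopper, at (230,325), (280,345) and (310,395), clear of the tray's lip, and the tray is empty. I go back to the bar.

```bash
python3 - <<'E'
from find import *; from mv import *
s=snap("top")
for n,ce,z,r,Q,P in housings(s,False):
    if n=="white":
        m=np.median(P,0)
        if m[1]>.15 and m[0]>.2: print(ce.round(),m.round(3),"hopper x",((P@eu)-(UH+.12)).min().round(3),((P@eu)-(UH+.12)).max().round(3),"y",(m@ev-VC).round(3),"z",P[:,2].min().round(3),P[:,2].max().round(3))
print(rel([.541,.2684,.375],50.3),rel([.541,.2684,.29],50.3))
E
```

```text
[130.  53.] [0.908 0.349 0.064] hopper x -0.44 -0.376 y -0.297 z 0.059 0.072
[77. 68.] [0.871 0.507 0.064] hopper x -0.322 -0.256 y -0.395 z 0.057 0.069
[73. 83.] [0.825 0.516 0.064] hopper x -0.284 -0.203 y -0.373 z 0.056 0.072
[169. 170.] [0.579 0.224 0.076] hopper x -0.279 -0.14 y 0.01 z 0.061 0.086
[101. 222.] [0.445 0.411 0.056] hopper x -0.066 0.031 y -0.049 z 0.008 0.074
[115. 232.] [0.414 0.372 0.06 ] hopper x -0.054 0.025 y 0.001 z 0.004 0.081
[127. 247.] [0.377 0.337 0.056] hopper x -0.054 0.032 y 0.051 z 0.006 0.075
[ 11. 274.] [0.298 0.684 0.031] hopper x 0.196 0.345 y -0.165 z 0.006 0.042
[-2.000e-03 -9.000e-03  0.000e+00  2.217e+01 -1.904e+01  5.600e-01] [-2.000e-03 -9.000e-03  0.000e+00  2.209e+01 -1.902e+01  9.060e+00]
```

All three are well inside the hopper, x from -66 to +32 mm and y from -49 to +51 mm.

drive_tool:
  series:
    - [[0, 0, 0, 3, -3, -0.5, 40], [0, 0, 0, 6, -6, -0.5, 40], [0, 0, 0, 9, -8, -0.5, 40], [0, 0, 0, 12, -10.5, -0.5, 40], [0, 0, 0, 15, -13, -0.5, 40], [0, 0, 0, 18, -15.5, -0.5, 40], [0, 0, 0, 21, -18, 0, 40], [0, 0, 0, 22.1, -19, 0.5, 40], [0, 0, 0, 22.1, -19, 0.5, 40], [0, 0, 0, 22.1, -19, 0.5, 40], [0, 0, 0, 22.1, -19, 4, 40], [0, 0, 0, 22.1, -19, 7.5, 40], [0, 0, 0, 22.1, -19, 9, 40], [0, 0, 0, 22.1, -19, 9, 40]]

```text
time: 34.5
tool_pos: [0.5403, 0.2661, 0.2879]
ee_rot: [-3.137, -0.003, 0.876]
wrist_force: [0.4, 0.3, 0.0]
width: 0.0378
```

```bash
python3 - <<'E'
from mv import *
o=st(); p=o["tool_pos"]; print(p@eu,p@ev)
s=snap("side"); cv2.imwrite("pics/s17.png",cv2.resize(s["img"][20:200,160:400],(800,600),interpolation=cv2.INTER_CUBIC))
E
```

```text
t 34.5 p [0.5403 0.2661 0.2879] rpy [-179.7   -0.2   50.2] F [0.4 0.3 0. ] w 0.0378 q [0.36 0.21 1.08 0.01 1.86 1.06]
-0.24575311594109236 -0.54987314187116
```

View pics/s17.png

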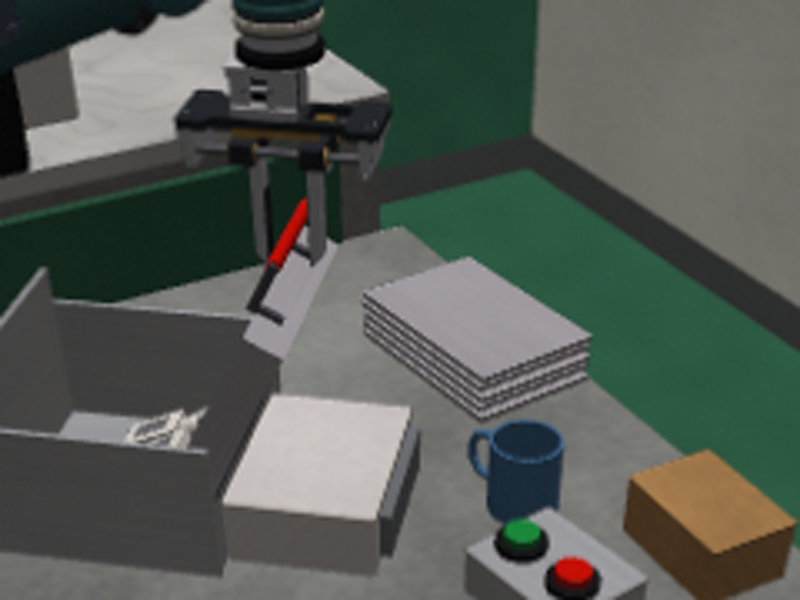

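The bar, at (290,235), lies between the fingers. I grip it and swing it down.

drive_tool:
  series:
    - [[0, 0, 0, 0, 0, 0, 20], [0, 0, 0, 0, 0, 0, 10], [0, 0, 0, 0, 0, 0, 0], [0, 0, 0, 0, 0, 0, 0], [0, 0, 0, 0, 0, 0, 0], [0, 0, 0, 0, 0, 0, 0]]

```text
time: 35.15
tool_pos: [0.5411, 0.2669, 0.2917]
ee_rot: [-3.14, -0.009, 0.877]
wrist_force: [-1.4, 0.3, 6.5]
width: 0.0133
```

```bash
python3 - <<'E'
from mv import *
o=st(); p=o["tool_pos"]; print(p@eu-UH,p@ev)
a0=62.5
for a in (60,57,54,51,48,45,42,39,36,33,30,27,24,21,18,15):
    d=barpos(np.radians(a))-barpos(np.radians(a0)); print(a,(d@eu*-100).round(2),(-d[2]*100).round(2))
E
```

```text
t 35.15 p [0.5411 0.2669 0.2917] rpy [-179.9   -0.5   50.2] F [-1.4  0.3  6.5] w 0.0133 q [0.36 0.2  1.07 0.01 1.86 1.06]
-0.06382526043956285 -0.5509906897693182
60 0.96 0.3
57 2.08 0.71
54 3.19 1.19
51 4.26 1.72
48 5.31 2.3
45 6.33 2.94
42 7.31 3.64
39 8.26 4.38
36 9.16 5.17
33 10.02 6.01
30 10.84 6.89
27 11.61 7.81
24 12.33 8.77
21 13.0 9.77
18 13.61 10.8
15 14.17 11.87
```

drive_tool:
  series:
    - [[0, 0, 0, 0, 0.95, 0.3, 0], [0, 0, 0, 0, 2.1, 0.7, 0], [0, 0, 0, 0, 3.2, 1.2, 0], [0, 0, 0, 0, 4.25, 1.7, 0], [0, 0, 0, 0, 5.3, 2.3, 0], [0, 0, 0, 0, 6.35, 2.95, 0], [0, 0, 0, 0, 7.3, 3.65, 0], [0, 0, 0, 0, 8.25, 4.4, 0], [0, 0, 0, 0, 9.15, 5.2, 0], [0, 0, 0, 0, 10, 6, 0], [0, 0, 0, 0, 10.85, 6.9, 0], [0, 0, 0, 0, 11.6, 7.8, 0], [0, 0, 0, 0, 12.35, 8.8, 0], [0, 0, 0, 0, 13, 9.8, 0], [0, 0, 0, 0, 13.6, 10.8, 0], [0, 0, 0, 0, 14.15, 11.9, 0], [0, 0, 0, 0, 14.15, 11.9, 0]]

```text
time: 36.85
tool_pos: [0.6509, 0.1756, 0.1692]
ee_rot: [-3.14, -0.006, 0.875]
wrist_force: [-1.1, -2.5, -4.3]
width: 0.0133
```

```bash
sed -i 's/,VC,.08+.225/,VC,.09+.225/' mv.py; python3 - <<'E'
from mv import *
o=st(); p=o["tool_pos"]; r=p@eu-UH; print(r,p@ev, "a",np.degrees(np.arctan2(p[2]+.019-.09,-r))-11.31)
a0=15
for a in (12,9,6,3,1,0):
    d=barpos(np.radians(a))-barpos(np.radians(a0)); print(a,(d@eu*-100).round(2),(-d[2]*100).round(2))
E
```

```text
t 36.85 p [0.6509 0.1756 0.1692] rpy [-179.9   -0.3   50.1] F [-1.1 -2.5 -4.3] w 0.0133 q [0.18 0.37 1.1  0.   1.67 0.87]
-0.20664172572377487 -0.5508536749727636 a 14.103913183863606
12 0.5 1.09
9 0.95 2.21
6 1.34 3.34
3 1.67 4.5
1 1.85 5.28
0 1.93 5.67
```

drive_tool:
  series:
    - [[0, 0, 0, 0, 0.5, 1.1, 0], [0, 0, 0, 0, 0.95, 2.2, 0], [0, 0, 0, 0, 1.3, 3.2, 0], [0, 0, 0, 0, 1.6, 4.2, 0], [0, 0, 0, 0, 1.75, 4.9, 0], [0, 0, 0, 0, 1.8, 5.4, 0], [0, 0, 0, 0, 1.8, 5.8, 0], [0, 0, 0, 0, 1.8, 6.1, 0], [0, 0, 0, 0, 1.8, 6.1, 0]]

```text
time: 37.75
tool_pos: [0.6634, 0.1655, 0.1207]
ee_rot: [3.141, -0.01, 0.877]
wrist_force: [-23.0, -0.6, 35.0]
width: 0.0129
```

```bash
python3 - <<'E'
from level import *
st(); floor()
E
```

```text
t 37.75 p [0.6634 0.1655 0.1207] rpy [180.   -0.6  50.2] F [-23.   -0.6  35. ] w 0.0129 q [0.16 0.41 1.15 0.01 1.58 0.85]
top floor slope deg 0.2 lat 0.11 z@hinge 0.0971 909
side floor slope deg -0.1 lat 0.1 z@hinge 0.0963 1004
```

drive_tool:
  series:
    - [[0, 0, 0, 0, 0, 0.2, 10], [0, 0, 0, 0, 0, 0.2, 25], [0, 0, 0, 0, 0, 0.2, 40], [0, 0, 0, 0, 0, 0.2, 40], [0, 0, 0, 0, 0, 0.2, 40], [0, 0, 0, 0, 0, -3, 40], [0, 0, 0, 0, 0, -8, 40], [0, 0, 0, 0, 0, -13, 40], [0, 0, 0, 0, 0, -13, 40]]

```text
time: 38.8
tool_pos: [0.6659, 0.1649, 0.2611]
ee_rot: [3.129, -0.023, 0.877]
wrist_force: [0.1, -0.1, 1.3]
width: 0.0371
```

```bash
python3 - <<'E'
from level import *
st(); floor(); floor()
s=snap("side"); cv2.imwrite("pics/s18.png",cv2.resize(s["img"][20:260,100:420],(800,600)))
E
```

```text
t 38.8 p [0.6659 0.1649 0.2611] rpy [179.3  -1.3  50.2] F [ 0.1 -0.1  1.3] w 0.0371 q [0.16 0.38 0.91 0.01 1.83 0.85]
top floor slope deg 0.25 lat 0.67 z@hinge 0.0981 490
side floor slope deg 0.3 lat -0.02 z@hinge 0.0962 1002
top floor slope deg 0.64 lat 0.15 z@hinge 0.097 505
side floor slope deg 0.24 lat 0.11 z@hinge 0.0962 1001
```

View pics/s18.png

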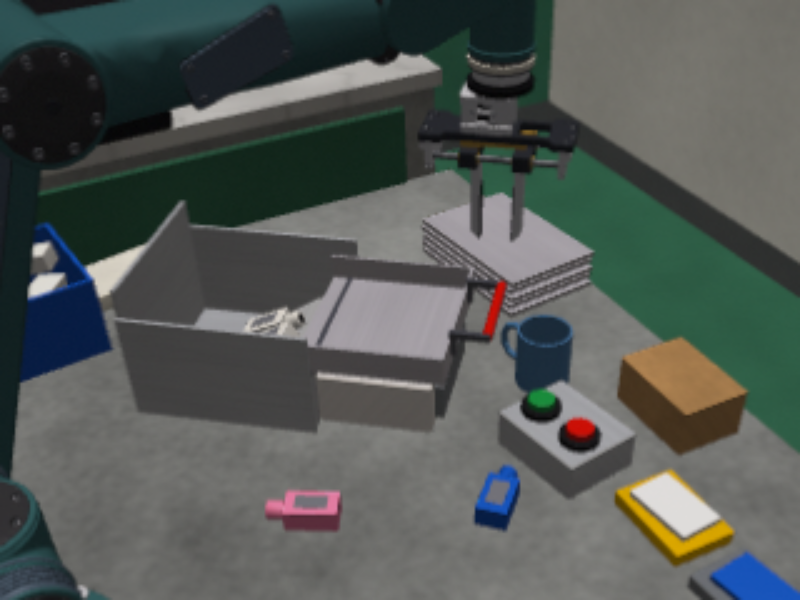

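The tray is empty but reads about 0.27° up. I shut the fingers first this time and press the bar's top down.

drive_tool:
  series:
    - [[0, 0, 0, 0, 0, 0, 0], [0, 0, 0, 0, 0, 0, 0], [0, 0, 0, 0, 0, 0, 0], [0, 0, 0, 0, 0, 0, 0], [0, 0, 0, 0, 0, 3, 0], [0, 0, 0, 0, 0, 6, 0], [0, 0, 0, 0, 0, 9, 0], [0, 0, 0, 0, 0, 10.5, 0], [0, 0, 0, 0, 0, 11.2, 0], [0, 0, 0, 0, 0, 11.6, 0], [0, 0, 0, 0, 0, 11.9, 0], [0, 0, 0, 0, 0, 12.1, 0], [0, 0, 0, 0, 0, 12.1, 0]]

```text
time: 40.45
tool_pos: [0.661, 0.165, 0.1415]
ee_rot: [3.139, -0.011, 0.877]
wrist_force: [-19.8, -3.9, 37.5]
width: 0.0003
```

```bash
python3 - <<'E'
from level import *
st(); floor()
E
```

```text
t 40.45 p [0.661  0.165  0.1415] rpy [179.9  -0.6  50.3] F [-19.8  -3.9  37.5] w 0.0003 q [0.16 0.39 1.13 0.01 1.61 0.85]
top floor slope deg -0.32 lat -0.17 z@hinge 0.0974 839
side floor slope deg 0.02 lat -0.07 z@hinge 0.0962 1008
```

drive_tool:
  series:
    - [[0, 0, 0, 0, 0, -2, 0], [0, 0, 0, 0, 0, -6, 0], [0, 0, 0, 0, 0, -10, 0], [0, 0, 0, 0, 0, -10, 0]]

```text
time: 41.0
tool_pos: [0.6629, 0.1647, 0.2515]
ee_rot: [3.129, -0.023, 0.877]
wrist_force: [0.7, -0.2, 1.1]
width: 0.0002
```

```bash
cat > btn.py <<'E'
from level import *
def btn():
  for n in("top","side"):
    s=snap(n); hsv=cv2.cvtColor(s["img"],cv2.COLOR_BGR2HSV); H,S,V=[hsv[...,i].astype(int) for i in range(3)]
    C=allcloud(s)
    for nm,m in (("g",(H>45)&(H<75)&(S>120)&(V>70)),("r",((H<8)|(H>172))&(S>140)&(V>80))):
        m=m&(C[...,0]>.6)&(C[...,0]<.74)&(C[...,1]>-.1)&(C[...,1]<.1)&(C[...,2]<.1)
        if m.sum()<20: print(n,nm,"hidden"); continue
        cs,_=cv2.findContours(m.astype(np.uint8),cv2.RETR_EXTERNAL,cv2.CHAIN_APPROX_NONE); c=max(cs,key=len).reshape(-1,2)
        z=np.median(C[m][:,2]); Q=onplane(s,c,z)[:,:2].astype(np.float32)
        print(n,nm,"z",z.round(4),"circle",np.round(cv2.minEnclosingCircle(Q),4) if 0 else (np.round(cv2.minEnclosingCircle(Q)[0],4),round(cv2.minEnclosingCircle(Q)[1],4)), "mean",np.median(C[m],0).round(4))
E
python3 - <<'E'
from btn import *
st(); floor(); floor(); btn()
E
```

```text
t 41.0 p [0.6629 0.1647 0.2515] rpy [179.3  -1.3  50.3] F [ 0.7 -0.2  1.1] w 0.0002 q [0.16 0.37 0.94 0.01 1.8  0.85]
top floor slope deg 0.34 lat 0.23 z@hinge 0.097 526
side floor slope deg -0.04 lat 0.02 z@hinge 0.0964 1008
top floor slope deg -0.14 lat 0.11 z@hinge 0.0975 553
side floor slope deg -0.02 lat 0.03 z@hinge 0.0963 1001
top g z 0.0781 circle (array([0.6629, 0.0444]), 0.0185) mean [0.6625 0.0442 0.0781]
top r z 0.0777 circle (array([ 0.6732, -0.0264]), 0.0189) mean [ 0.6728 -0.0258  0.0777]
side g z 0.0766 circle (array([0.6621, 0.043 ]), 0.0174) mean [0.6622 0.0425 0.0766]
side r z 0.077 circle (array([ 0.6717, -0.0281]), 0.0186) mean [ 0.6716 -0.0288  0.077 ]
```

The tray is level, at -0.03° in the unobstructed side view. I go above the green button.

```bash
python3 - <<'E'
from mv import *
print(rel([.6625,.0445,.12],50.3),rel([.6625,.0445,.071],50.3))
E
```

```text
[-0.000e+00 -8.000e-03 -1.000e-03 -9.110e+00  7.890e+00  1.185e+01] [-0.000e+00 -8.000e-03 -1.000e-03 -9.140e+00  7.890e+00  1.675e+01]
```

drive_tool:
  series:
    - [[0, 0, 0, -3, 2.6, 0, 0], [0, 0, 0, -6, 5.2, 0, 0], [0, 0, 0, -9.1, 7.9, 1, 0], [0, 0, 0, -9.1, 7.9, 5, 0], [0, 0, 0, -9.1, 7.9, 9, 0], [0, 0, 0, -9.1, 7.9, 11.8, 0], [0, 0, 0, -9.1, 7.9, 11.8, 0], [0, 0, 0, -9.1, 7.9, 11.8, 0]]

```text
time: 42.2
tool_pos: [0.6623, 0.0445, 0.12]
ee_rot: [-3.14, -0.007, 0.877]
wrist_force: [-0.1, 0.3, -0.6]
width: 0.0008
```

```bash
python3 - <<'E'
from mv import *
st();print(rel([.6625,.0445,.071],50.3))
s=snap("side"); cv2.imwrite("pics/s19.png",cv2.resize(s["img"][100:250,220:420],(800,600)))
E
```

```text
t 42.2 p [0.6623 0.0445 0.12  ] rpy [-179.9   -0.4   50.3] F [-0.1  0.3 -0.6] w 0.0008 q [-0.02  0.37  1.21  0.01  1.57  0.67]
[-2.0e-03 -7.0e-03 -1.0e-03 -2.0e-02  2.0e-02  4.9e+00]
```

View pics/s19.png

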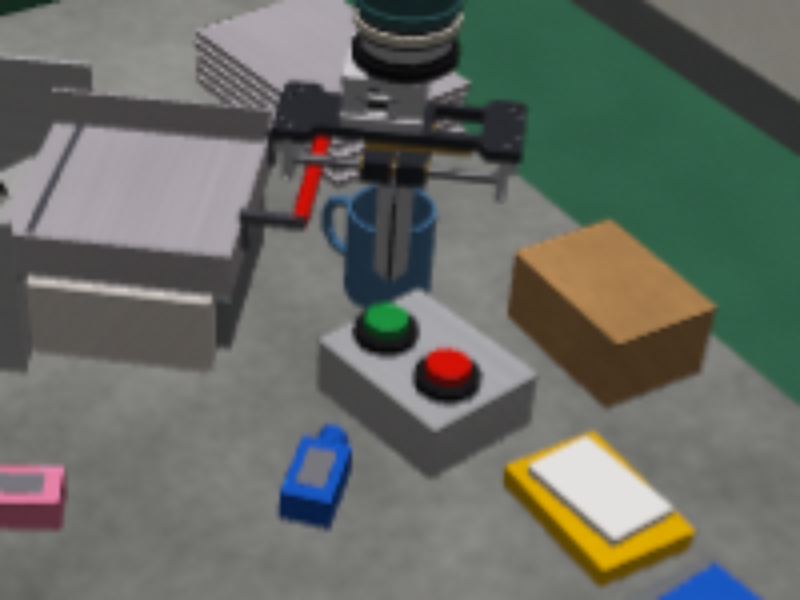

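The shut fingers, at (392,235), hang over the green button at (387,320). I press.

drive_tool:
  series:
    - [[0, 0, 0, 0, 0, 2, 0], [0, 0, 0, 0, 0, 3.5, 0], [0, 0, 0, 0, 0, 4.2, 0], [0, 0, 0, 0, 0, 4.6, 0], [0, 0, 0, 0, 0, 4.9, 0], [0, 0, 0, 0, 0, 5.1, 0], [0, 0, 0, 0, 0, 5.2, 0], [0, 0, 0, 0, 0, 5.2, 0]]

```text
time: 43.05
tool_pos: [0.6639, 0.0449, 0.0714]
ee_rot: [3.14, -0.01, 0.877]
wrist_force: [-3.2, -0.0, 4.3]
width: 0.0005
```

```bash
python3 - <<'E'
from mv import *
st()
E
```

```text
t 43.05 p [0.6639 0.0449 0.0714] rpy [179.9  -0.6  50.3] F [-3.2 -0.   4.3] w 0.0005 q [-0.02  0.39  1.27  0.01  1.47  0.67]
```

Force is 4.3 N, nearly at full travel. I press a little further until the button bottoms out.

drive_tool:
  series:
    - [[0, 0, 0, 0, 0, 0.2, 0], [0, 0, 0, 0, 0, 0.4, 0], [0, 0, 0, 0, 0, 0.5, 0], [0, 0, 0, 0, 0, 0.5, 0], [0, 0, 0, 0, 0, 0.5, 0]]

```text
time: 43.55
tool_pos: [0.664, 0.045, 0.0711]
ee_rot: [3.138, -0.011, 0.877]
wrist_force: [-7.8, -0.2, 14.5]
width: 0.0003
```

```bash
python3 - <<'E'
from mv import *
st()
E
```

```text
t 43.55 p [0.664  0.045  0.0711] rpy [179.8  -0.6  50.3] F [-7.8 -0.2 14.5] w 0.0003 q [-0.02  0.39  1.27  0.01  1.47  0.67]
```

The reading is 14.5 N with no further motion, so the button is fully pressed. I retreat upward and aside, then check everything.

drive_tool:
  series:
    - [[0, 0, 0, 0, 0, -2, 0], [0, 0, 0, 0, 0, -6, 0], [0, 0, 0, 0, 0, -10, 0], [0, 0, 0, 0, 0, -15, 0], [0, 0, 0, 0, 0, -19, 0], [0, 0, 0, -4, 0, -21, 0], [0, 0, 0, -8, 0, -21, 0], [0, 0, 0, -12, 0, -21, 0], [0, 0, 0, -16, 0, -21, 0], [0, 0, 0, -20, 0, -21, 0], [0, 0, 0, -20, 0, -21, 0], [0, 0, 0, -20, 0, -21, 0]]

```text
time: 44.75
tool_pos: [0.5345, -0.1106, 0.2793]
ee_rot: [3.136, -0.012, 0.876]
wrist_force: [-0.1, 0.0, 0.3]
width: 0.0009
```

```bash
python3 - <<'E'
from btn import *; from pose import *
st(); floor(); floor(); btn()
for n in("top","side"):
    s=snap(n); cv2.imwrite(f"pics/{n}20.png",cv2.resize(s["img"],(784,588)))
    if n=="top": poses(s,"blue"); poses(s,"white")
E
```

```text
t 44.75 p [ 0.5345 -0.1106  0.2793] rpy [179.7  -0.7  50.2] F [-0.1  0.   0.3] w 0.0009 q [-0.31  0.07  1.25  0.01  1.82  0.38]
top floor slope deg -0.08 lat 0.01 z@hinge 0.0974 3507
side floor slope deg -0.02 lat 0.05 z@hinge 0.0963 1004
top floor slope deg 0.08 lat 0.23 z@hinge 0.097 3515
side floor slope deg -0.14 lat 0.07 z@hinge 0.0964 1003
top g z 0.0782 circle (array([0.663 , 0.0447]), 0.0182) mean [0.6627 0.0442 0.0782]
top r z 0.0786 circle (array([ 0.6733, -0.025 ]), 0.0186) mean [ 0.673  -0.0232  0.0786]
side g z 0.0765 circle (array([0.6622, 0.0431]), 0.0174) mean [0.6625 0.0445 0.0765]
side r z 0.0768 circle (array([ 0.6718, -0.0279]), 0.0186) mean [ 0.6714 -0.0284  0.0768]
blue [399. 177.] grasp [ 0.5557 -0.3792] axis 23.1 size [0.087 0.04 ]
blue [403. 221.] grasp [ 0.4408 -0.3882] axis 42.1 size [0.088 0.04 ]
blue [362. 225.] grasp [ 0.442  -0.2702] axis -158.3 size [0.087 0.041]
```

View pics/top20.png

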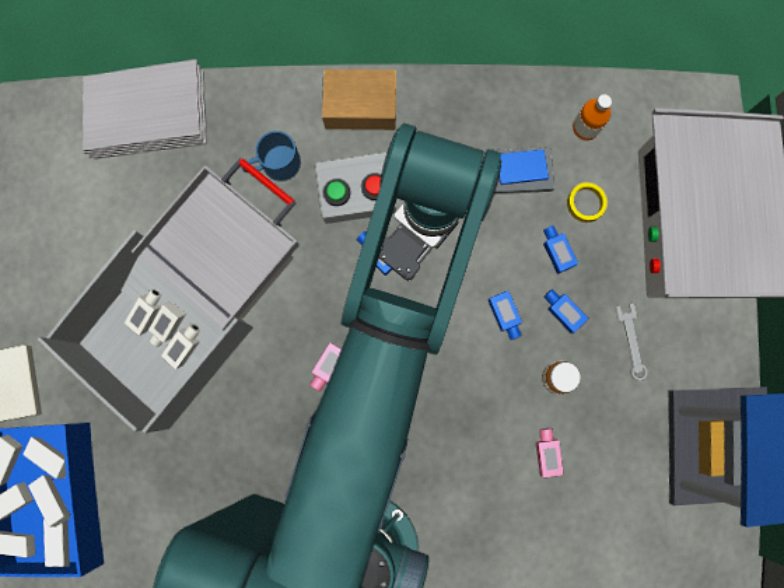

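View pics/side20.png

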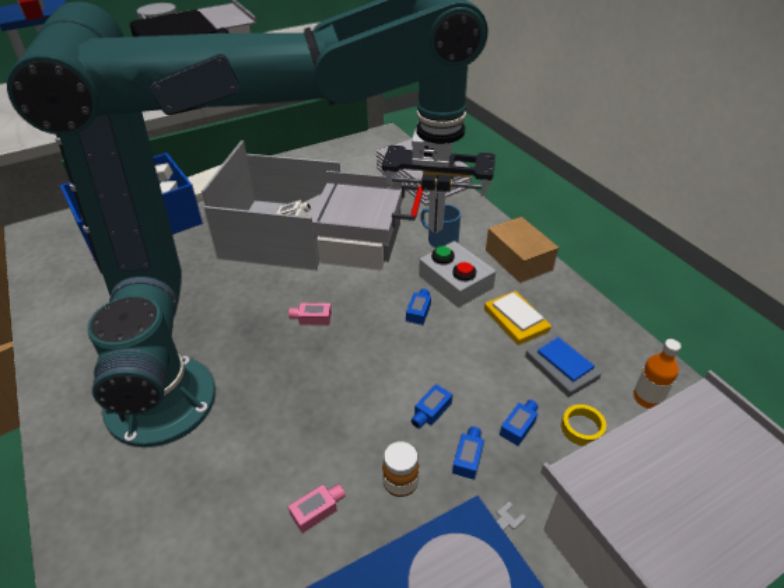

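The three white housings are in the hopper, at (140,312), (165,322) and (180,347) in the top view. The tray is empty and level, within about 0.1° in both views. The green button is back up, the blue housings and other items are in place, and the gripper stands free in the air. I hand in.

```bash
python3 - <<'E'
from h import *
print(robot.close_job())
E
```

```text
the job is handed in; nothing more can be done
None
```

The job is done and handed in at about 45 s on the robot's clock. The plate on the yellow stand is white, so this was a white batch.

- **Batch:** I brought the tray down level, put all three white housings into it one at a time, and tipped it to about 63°. All three landed in the hopper. I found no fourth white housing on the bench.
- **Tray:** I swung it back down empty, pressed it onto its stop and let go. In the last check its slope read within 0.14° of level in both views.
- **Start button:** I pressed the green button until it bottomed out at 14.5 N. In the last pictures it had sprung back up.
- **Left alone:** I moved only the tray, the white housings and the green button. The last pictures showed the plates, the other housings, the red button and the bystanders where they had been. In the last top view the arm hid one blue housing and the yellow stand, so for those two I relied on the side view.

Two checks disagreed along the way:
- **Release:** Letting go of the bar lifted the tray by about 1° the first time and 0.3° the second. I pressed it level each time before going on.
- **Hinge height:** I first took the hinge as 80 mm above the bench when it is 90 mm. The bar slid about 9 mm in the grip during tipping, and I corrected the height before the final lowering to level.

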